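# Find the leg angle on a crowned stud with a swinging-pointer angle gauge

## Robot

A 6-joint arm with a two-finger parallel gripper is mounted at the origin on the work surface. World frame = base frame: x ahead of the robot, y to its left, z up, the work surface at z = 0. Lengths are in m, angles in rad, forces in N, time in s.
With the tool pointing down it reaches from about 0.375 to 0.825 m from the base axis. Payload 5.5 kg.
Tool frame: the origin (TCP) lies at the very end of the fingers, on their centre line; the grasp point (between the pads) lies 19 mm behind it; x points along the fingers, y is the direction in which the jaws open and shut, and the axes are right-handed (so a half turn about x gives the same grasp; the last joint's range is limited). The gripper opens to 85 mm and grips with 20 to 120 N. Pads are 22 mm wide; open, the fingers measure 114 mm over their backs; the gripper's body (76 mm by 85 mm) begins 54 mm behind the grasp point. The pads swing forward as they close: fully open they stand 13 mm farther back than shut.
Start: joints at [-1.163, 0.314, -0.047, 1.21, 0, 1.571], TCP at [0.238, -0.551, 0.231] pointing down, gripper open.
Joint ranges: [-2.67, 2.67], [-0.69, 1.73], [-1.03, 1.25], [-2.08, 2.16], [-1.42, 1.45], [-3.14, 3.14]. Speed limits (rad/s): [2.39, 2.39, 3.01, 3.14, 3.14, 3.14].

## Interface

Orientations are given as a rotation vector (axis times angle).
In Python, from rig import * gives the robot as it stands.
- The arm moves only by the tool arm_command, never from a script. Its argument "deltas" is text: rows parted by semicolons, each of 5 numbers parted by spaces: the closure in counts, from 0 (fully open) to 255 (shut), then the shift along the tool's x, y, z each as a share of 0.12 m, from -1 to 1, then the turn about the tool's x as a share of pi/2 rad, from -1 to 1. A call has 1 to 10 rows; each row is the pose to reach, as a shift and turn from the pose measured when the call began, along the tool's axes at that moment; what a row does not reach only later rows make up. A row lasts 1/12 s, in which the tool goes at most 41.7 mm and 7.16 degrees, less where a joint would pass 70% of its speed; a pose out of reach is approached as far as the arm can. A call with a number of a shift or a turn outside -1 to 1 is refused whole. A call with a gripper value outside its range is refused whole. The fingers move at their own pace and stop on an object; "squeeze" is the grip in N (left out, the last holds). Time passes only in rows, so rows that repeat a pose let the fingers close. It gives the time, the measured TCP pose, the force and the opening at its end, in the units of the state.
- state(): the state, without advancing time (a new reading comes with each control period).
- get_image(name): name is "side" or "top"; returns a dict with "img" (480x640x3 uint8, red, green, blue), "range_z" (480x640 float32, m along the optical axis (not along the pixel's ray), 0 where there is no reading), "camera_matrix" (3x3 intrinsics, pixels), "extrinsics" (4x4, takes a point from camera to world coordinates). Camera axes: x right, y down, z forward; pixel columns grow to the right and rows downward; lengths in m; the calibration is good to about 2 mm. A picture is of the moment at which its call begins.
- hand_in(): hands the job in, once; it reports no verdict.
The state is a dict: "t": time; "joint_pos": joint angles; "qvel": joint speeds; "effort": joint torques, N m; "tcp_pos": TCP position; "orientation": TCP orientation; "ft_force": force on the tool from outside, world axes, zero at the start; "moment": the same for the moment, N m; "finger_gap": finger opening in m.
Only numpy, scipy, OpenCV 4.12 (cv2) and the standard library are available. Lean on these libraries where they do the work, as an engineer would, in place of code of your own. Each camera call takes 0.05 s, during which the arm holds its last target.

## Task

Pick up the angle gauge and stand it upright, along and in the middle of the crowned top of the stud block, so that it first rests there level with its pointer near zero. Then rock it over the crown until the swinging pointer settles on the red set mark, and finish while still holding it there, its base resting lightly on the crown, so that the leg position can be marked. Handle the gauge gently, never leaning hard on the wood, and leave the other things on the bench alone.

Things in the scene. Friction and masses are not known exactly. Their poses are not given: they have to be found in the camera images.
- gauge: angle gauge, 0.3-0.5 kg, upright on the bench. Flat aluminium base bar 28 (x) x 140 (y) x 14 (z) mm; on it a black round dial housing, 104 mm diameter, 24 mm thick in x, centre 64 mm up, white dials facing +x and -x; on top a black rubber grip 20 (x) x 40 (y) mm, 116 to 158 mm up, to pinch across its x. Origin: centre of the underside; z up, y along the base
- grip (a point): point in the middle of the gauge's rubber grip, 142 mm above the underside, 16 mm below the top
- pointer (a joint): black pointer, a damped pendulum on the dial's shaft (along the gauge's x): its angle on the dial from the zero tick at the bottom, rad. At rest it equals the gauge's lean: 0 with the base level, positive when turned about the gauge's own +x (+y end up, -y end down). Settles in about 1 s
- pointer_tip (a point): tip of the black pointer, 42 mm from the shaft
- set_mark (a joint): red set mark on the dial (8 mm broad bar near the rim, on both faces), stiff, set between 0.15 and 0.35 rad before the start: its angle on the dial from the zero tick, rad, counted as the pointer's. Equal values: the pointer is on the mark
- mark_tip (a point): middle of the red mark, 42 mm from the shaft: where the pointer's tip must come to lie
- stud: stud block of pale wood, fixed on the joist offcut: 45 mm wide (x), 170 mm long (y), top edge crowned along its length: an arc of 140 mm radius in its y-z plane, to 24 degrees either side of the middle, then straight falls to the 35 mm high ends. 60 mm high at the crown. Origin: centre of its underside; z up
- crown (a point): highest point of the stud block's crown, in the middle of its length and width, 98 mm above the bench; the arc's centre lies 140 mm straight below it
- joist: joist offcut of darker wood, 120 (x) x 290 (y) x 38 (z) mm, lying flat, screwed to the bench by a steel bracket over each end (to 182 mm from its middle, 48 mm high with its screw); it carries the stud block and does not move. Origin: centre of its underside
- mallet: wooden mallet lying down, head 70 x 125 x 62 mm about its origin, round handle 250 mm long to its -x; to be left alone
- toy_truck: wooden toy truck 150 x 76 x 82 mm, red cab at -x, open box at +x; origin under its middle; to be left alone
- toy_car: blue wooden toy car 100 x 64 x 53 mm; origin under its middle; to be left alone
- glue: cream glue bottle with orange cap, 60 mm diameter, 165 mm tall; origin under its middle; to be left alone
- pencil_tin: aluminium tin with three pencils, 72 mm diameter, 175 mm tall over the pencils; origin under its middle; to be left alone
- try_square: try square lying flat: dark wood stock 115 x 28 x 18 mm along its x, steel blade 30 x 165 mm towards its +y; origin under the stock's middle; to be left alone
- wheel_blank: round wooden wheel blank, 60 mm diameter, 18 mm thick, lying flat; origin under its middle; to be left alone

How it is judged:
By the outcome, as a careful person would: the job done as asked, in the order asked, and still so for the second after the job is handed in, while the arm keeps its last pose, push and grip.
It also fails if it takes over 54 s, if anything falls off the work surface, if the arm or the gripper's body presses on something with over 40 N, if the wrist force passes 120 N, or if a joint passes its speed limit or range.

## Working session

There is one attempt and no reset: what is moved stays moved. The work goes in short steps, Python scripts to look and compute and a tool call to move; the robot and the scene stay as the last step left them, time stands still between calls to the robot, and variables do not carry over. Pictures are saved under pics/ and viewed, and the job is handed in when it is done.

Besides the shell and the picture viewer there is one more tool, called after "Call:" as name(argument=value, ...) on one line, values as JSON. arm_command: Moves the arm, as the interface text tells. Shift numbers are shares of 0.12 m and turn numbers shares of pi/2 rad, none past 1 either way. Its arguments: {"type":"object","properties":{"deltas":{"type":"string"},"squeeze":{"type":"number"}},"required":["deltas"]}

```bash
ls; mkdir -p pics; python3 - <<'E'
from rig import *
import cv2,numpy as np
s=state();print(s)
for n in("side","top"):
    d=get_image(n);cv2.imwrite(f"pics/{n}0.png",d["img"][:,:,::-1]);np.savez(f"{n}0.npz",**d)
    print(n,d["camera_matrix"],d["extrinsics"])
E
```

```text
pics
{'t': 0.0, 'joint_pos': array([-1.16299609e+00,  3.14235190e-01, -4.80784199e-02,  1.21020337e+00,
       -1.23189733e-06,  1.57081889e+00]), 'qvel': array([ 2.90701003e-04, -1.90765583e-03,  5.91548574e-05, -7.30673245e-04,
        8.63808171e-04,  4.01342489e-04]), 'effort': array([-1.33208673e-04, -5.39590323e+01,  3.39748263e+01,  1.92556746e-02,
        1.62365500e-04,  1.36603390e-06]), 'tcp_pos': array([ 0.23772366, -0.55026385,  0.23042936]), 'orientation': array([ 1.99734472,  0.41476691, -1.99805797]), 'ft_force': array([-1.11616594, -0.90138115,  0.09140789]), 'moment': array([0.06727383, 0.02172733, 0.00484478]), 'finger_gap': 0.08567782125941603}
side [[446.39810704   0.         313.88436474]
 [  0.         446.39810704 239.68554638]
 [  0.           0.           1.        ]] [[-0.99108268 -0.09054199  0.09776129  0.47319392]
 [-0.13314299  0.64373669 -0.75357549  0.86730148]
 [ 0.00529769 -0.75987185 -0.65005131  0.85839957]
 [ 0.          0.          0.          1.        ]]
top [[493.06640073   0.         327.07248667]
 [  0.         493.06640073 243.75140047]
 [  0.           0.           1.        ]] [[ 6.57772047e-04 -9.95743219e-01  9.21683767e-02  4.04733512e-01]
 [-9.99999782e-01 -6.60466781e-04  1.26492268e-06 -3.25952740e-02]
 [ 5.96146129e-05 -9.21683575e-02 -9.95743436e-01  1.82269530e+00]
 [ 0.00000000e+00  0.00000000e+00  0.00000000e+00  1.00000000e+00]]
```

View pics/side0.png

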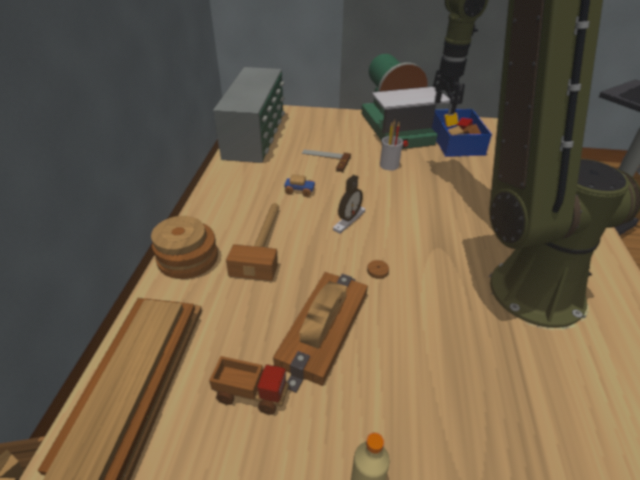

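View pics/top0.png

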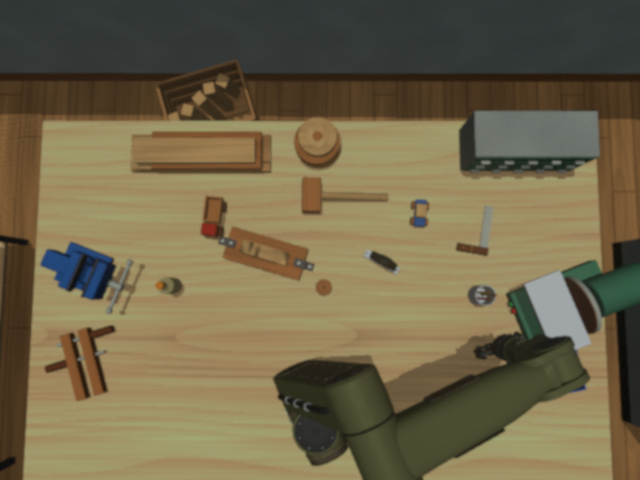

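The side view shows the gauge at about (350,203) and the stud block at (323,313). In the top view they are at (381,261) and (265,252). I'll enlarge both.

```bash
cat > h.py <<'E'
import numpy as np,cv2
def load(n): return dict(np.load(n))
def proj(d,p):
    E=np.linalg.inv(d["extrinsics"]);c=E[:3,:3]@np.asarray(p,float)+E[:3,3];q=d["camera_matrix"]@c;return q[:2]/q[2]
def ray(d,u,v):
    E=d["extrinsics"];r=E[:3,:3]@np.linalg.solve(d["camera_matrix"],[u,v,1.]);return E[:3,3],r
def onz(d,u,v,z):
    o,r=ray(d,u,v);return o+r*(z-o[2])/r[2]
def pt(d,u,v):
    o,r=ray(d,u,v);return o+r*float(d["range_z"][int(round(v)),int(round(u))])
def two(d1,a,d2,b):
    o1,r1=ray(d1,*a);o2,r2=ray(d2,*b);r1/=np.linalg.norm(r1);r2/=np.linalg.norm(r2)
    x=np.linalg.lstsq(np.c_[r1,-r2],o2-o1,rcond=None)[0];p,q=o1+x[0]*r1,o2+x[1]*r2
    return (p+q)/2,np.linalg.norm(p-q)
def crop(d,x0,y0,x1,y1,k,f):
    im=d["img"][y0:y1,x0:x1,::-1];cv2.imwrite(f,cv2.resize(im,None,fx=k,fy=k,interpolation=cv2.INTER_CUBIC))
E
python3 - <<'E'
from h import *
S=load("side0.npz");T=load("top0.npz")
crop(S,320,165,380,240,8,"pics/s_g.png");crop(T,350,235,415,290,9,"pics/t_g.png")
crop(S,265,260,400,400,4,"pics/s_s.png");crop(T,190,180,340,300,5,"pics/t_s.png")
E
```

```text
(no output)
```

View pics/s_g.png

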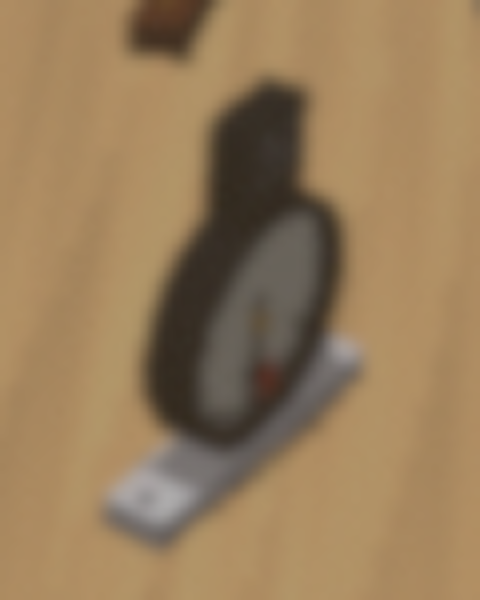

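View pics/t_g.png

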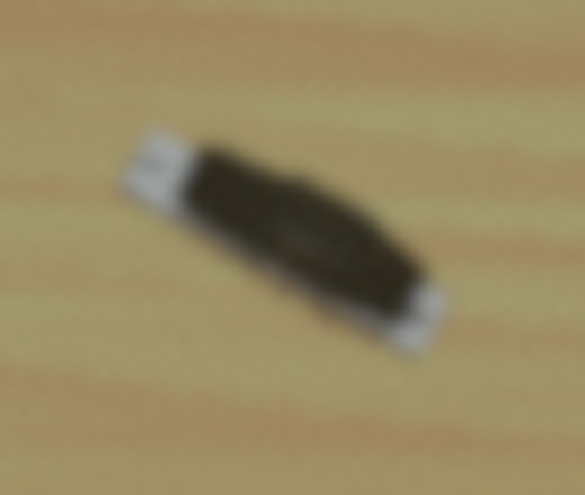

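View pics/s_s.png

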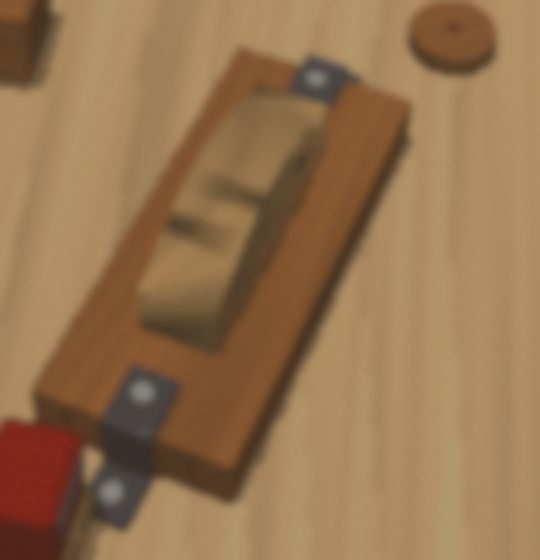

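View pics/t_s.png

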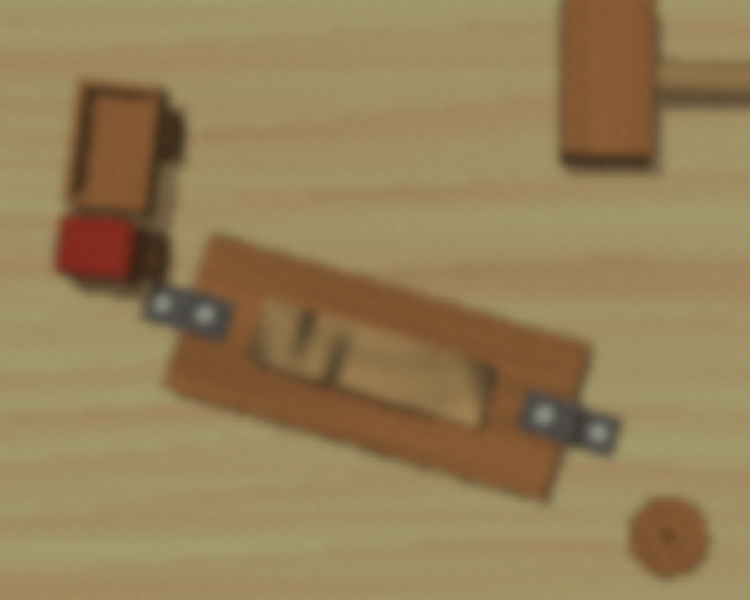

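```bash
python3 - <<'E'
from h import *
np.set_printoptions(precision=4,suppress=True)
S=load("side0.npz");T=load("top0.npz")
def f(n): 
    return (S if n=='s' else T)
# gauge base
def g(c,k,x0,y0): return ((c[0]+.5)/k+x0-.5,(c[1]+.5)/k+y0-.5)
tg=lambda *c:g(c,9,350,235); sg=lambda *c:g(c,8,320,165)
ts=lambda *c:g(c,5,190,180); ss=lambda *c:g(c,4,265,260)
# bar top ends corners, top view 
for n,c in dict(L1=(158,122),L2=(122,188),R1=(450,290),R2=(412,355)).items(): print('top',n,onz(T,*tg(*c),.014))
for n,c in dict(nl=(105,500),nr=(158,535),fr=(362,360),ft=(335,340)).items(): print('side',n,onz(S,*sg(*c),.014))
# masks: dark (grip+housing) in top, depth cloud
for d,box,nm in((S,(320,165,380,240),'S'),(T,(350,235,415,290),'T')):
    P=[]
    for v in range(box[1],box[3]):
        for u in range(box[0],box[2]):
            P.append(pt(d,u,v))
    P=np.array(P);h=P[:,2]
    for lo,hi in((.006,.03),(.03,.11),(.12,.15),(.15,.17)):
        m=(h>lo)&(h<hi);print(nm,lo,hi,m.sum(),P[m].mean(0) if m.any() else'',np.ptp(P[m],axis=0) if m.any() else '')
    np.save('c'+nm,P)
# grip top, two views
a=sg(270,88);b=tg(310,205)
print('joist corners top',[onz(T,*ts(*c),.038) for c in((212,233),(592,345),(548,502),(163,385))])
print('joist corners side',[onz(S,*ss(*c),.038) for c in((238,48),(410,102),(235,485),(36,390))])
P=[]
for v in range(220,280):
    for u in range(225,305): P.append(pt(T,u,v))
P=np.array(P);m=(P[:,2]>.06)&(P[:,2]<.13);Q=P[m];print('stud T',m.sum(),Q[:,2].max(),Q.mean(0));np.save('sT',Q)
P=[]
for v in range(270,360):
    for u in range(290,360): P.append(pt(S,u,v))
P=np.array(P);m=(P[:,2]>.06)&(P[:,2]<.13);Q=P[m];print('stud S',m.sum(),Q[:,2].max(),Q.mean(0));np.save('sS',Q)
E
```

```text
top L1 [ 0.5561 -0.18    0.014 ]
top L2 [ 0.5291 -0.1651  0.014 ]
top R1 [ 0.4875 -0.2985  0.014 ]
top R2 [ 0.461  -0.2827  0.014 ]
side nl [ 0.5519 -0.1774  0.014 ]
side nr [ 0.5303 -0.1595  0.014 ]
side fr [ 0.4602 -0.2792  0.014 ]
side ft [ 0.4715 -0.2911  0.014 ]
S 0.006 0.03 318 [ 0.5191 -0.2726  0.0154] [0.1503 0.3829 0.0234]
S 0.03 0.11 474 [ 0.5086 -0.2251  0.0695] [0.0703 0.0912 0.0794]
S 0.12 0.15 108 [ 0.5077 -0.2225  0.1356] [0.0345 0.0364 0.0293]
S 0.15 0.17 72 [ 0.5071 -0.2289  0.1568] [0.0309 0.0431 0.0103]
T 0.006 0.03 488 [ 0.5078 -0.23    0.0105] [0.1994 0.237  0.0225]
T 0.03 0.11 126 [ 0.5078 -0.2292  0.0884] [0.0679 0.0944 0.079 ]
T 0.12 0.15 14 [ 0.5028 -0.2291  0.1375] [0.0247 0.0376 0.0279]
T 0.15 0.17 70 [ 0.5078 -0.2323  0.1579] [0.0339 0.0373 0.0188]
joist corners top [array([0.634 , 0.3142, 0.038 ]), array([0.5522, 0.0367, 0.038 ]), array([0.4384, 0.068 , 0.038 ]), array([0.5229, 0.3477, 0.038 ])]
joist corners side [array([0.553 , 0.0396, 0.038 ]), array([0.4397, 0.0727, 0.038 ]), array([0.5175, 0.3579, 0.038 ]), array([0.6307, 0.3153, 0.038 ])]
stud T 622 0.10861941329595082 [0.537  0.1898 0.0893]
stud S 1425 0.10131436339046318 [0.5393 0.2111 0.0861]
```

```bash
python3 - <<'E'
from h import *
np.set_printoptions(precision=4,suppress=True)
S=load("side0.npz");T=load("top0.npz")
for f in('sT','sS'):
    Q=np.load(f+'.npy');
    a=np.radians(73.3);u=np.array([np.cos(a),np.sin(a)]);w=np.array([u[1],-u[0]])
    c=np.array([.5369,.1917]);s=(Q[:,:2]-c)@u;t=(Q[:,:2]-c)@w;z=Q[:,2]
    # top surface: keep |t|<.018
    m=np.abs(t)<.016
    m&=np.abs(s)<.052
    k=np.polyfit(s[m],z[m],2);print(f,m.sum(),'curv',k,'apex s',-k[1]/2/k[0],'z',np.polyval(k,-k[1]/2/k[0]),'resid',np.std(z[m]-np.polyval(k,s[m])))
    # width at high z
    for b in np.arange(-.06,.07,.02):
        q=(np.abs(s-b)<.01)&(np.abs(z-(.098-b*b/.28))<.008)
        if q.sum()>5:print('  s',b,'t range',np.percentile(t[q],[1,50,99]),q.sum())
    print('  s range',s.min(),s.max())
# rgb: stud colours in top
d=T
hsv=cv2.cvtColor(d["img"],cv2.COLOR_RGB2HSV)
for p in((250,250),(275,257),(240,262)): print(hsv[p[1],p[0]],d["img"][p[1],p[0]])
# stud mask inside joist polygon
poly=np.array([proj(T,p) for p in([.627,.304,.038],[.546,.044,.038],[.446,.078,.038],[.53,.337,.038])]).astype(np.int32)
M=np.zeros((480,640),np.uint8);cv2.fillConvexPoly(M,poly,1)
pal=(M>0)&(d["img"][:,:,1]>95);print(pal.sum())
r=cv2.minAreaRect(np.argwhere(pal)[:,::-1].astype(np.float32));print(r,onz(T,*r[0],.085))
# gauge depth: grip top
for n,d in(('cS',S),('cT',T)):
    P=np.load(n+'.npy');P=P[(np.hypot(P[:,0]-.508,P[:,1]+.23)<.09)]
    q=P[(P[:,2]>.125)];a=np.radians(60);u=np.array([np.cos(a),np.sin(a)]);w=np.array([u[1],-u[0]])
    s=(q[:,:2]-[.508,-.231])@u;t=(q[:,:2]-[.508,-.231])@w;print(n,np.percentile(s,[3,50,97]),np.percentile(t,[3,50,97]),q[:,2].max())
E
```

```text
sT 264 curv [-4.038   0.0123  0.0985] apex s 0.0015218757348209044 z 0.09855713411540683 resid 0.004136438627901334
  s -0.06 t range [-0.0209  0.0025  0.0237] 71
  s -0.039999999999999994 t range [-0.0209  0.0006  0.023 ] 66
  s -0.01999999999999999 t range [-0.0203  0.0017  0.023 ] 70
  s 1.3877787807814457e-17 t range [-0.021   0.0021  0.0228] 72
  s 0.020000000000000018 t range [-0.021   0.0006  0.0226] 70
  s 0.04000000000000002 t range [-0.0216  0.0032  0.0228] 63
  s 0.060000000000000026 t range [-0.0217 -0.0012  0.022 ] 66
  s range -0.08458343628986953 0.08609148863779914
sS 487 curv [-3.6983 -0.0005  0.0981] apex s -7.199099481624711e-05 z 0.09809714548001917 resid 0.0013370892511534941
  s -0.06 t range [-0.0221 -0.0009  0.0224] 80
  s -0.039999999999999994 t range [-0.0224 -0.0019  0.0227] 96
  s -0.01999999999999999 t range [-0.0225 -0.0017  0.0216] 117
  s 1.3877787807814457e-17 t range [-0.0223 -0.0004  0.0221] 137
  s 0.020000000000000018 t range [-0.0225 -0.0006  0.0222] 163
  s 0.04000000000000002 t range [-0.0227 -0.001   0.0227] 184
  s 0.060000000000000026 t range [-0.0226 -0.0015  0.0221] 202
  s range -0.08548427217104732 0.08751636678253817
[ 18 124 119] [119  95  61]
[ 18 121 143] [143 115  75]
[ 15 135 127] [127  94  60]
545
((264.7500305175781, 251.75), (73.99729919433594, 13.597793579101562), 18.434946060180664) [0.537  0.1876 0.085 ]
cS [-0.0187  0.008   0.0193] [-0.0106 -0.0064  0.0088] 0.16084579115065867
cT [-0.0194 -0.0014  0.0171] [-0.0093 -0.0009  0.0105] 0.16948560917993838
```

```bash
python3 - <<'E'
from h import *
from rig import state
from scipy.spatial.transform import Rotation as R
np.set_printoptions(precision=4,suppress=True)
S=load("side0.npz")
im=S["img"].astype(int);sub=im[195:230,335:370]
red=np.clip(sub[:,:,0]-1.6*np.maximum(sub[:,:,1],sub[:,:,2])*1.0,0,None)
v,u=np.mgrid[195:230,335:370]
print(red.max(),red.sum());c=(float((u*red).sum()/red.sum()),float((v*red).sum()/red.sum()));print(c)
a=np.radians(60);uu=np.array([np.cos(a),np.sin(a),0]);w=np.array([uu[1],-uu[0],0]);n=-w
p0=np.array([.508,-.231,.064])+n*.0125
o,r=ray(S,*c);x=o+r*((p0-o)@n)/(r@n);q=x-p0;print('along bar(+y world)',q@uu,'z',q[2],np.hypot(q@uu,q[2]),'ang',np.arctan2(q@uu,-q[2]))
s=state();M=R.from_rotvec(s['orientation']).as_matrix();print(M)
for rr in (60,73.3,-120,-106.7):
    b=np.radians(rr);
print('tool y yaw',np.degrees(np.arctan2(M[1,1],M[0,1])),'z yaw',np.degrees(np.arctan2(M[1,2],M[0,2])))
d=np.array([.508,-.231,.25])-s['tcp_pos'];print('delta tool',M.T@d,M.T@d/.12)
E
```

```text
5.799999999999997 6.599999999999994
(353.0, 212.12121212121212)
along bar(+y world) -0.003061962571451365 z -0.02516246518735804 0.025348082158103684 ang -0.12109233671102397
[[-0.0006  0.3966 -0.918 ]
 [ 0.0015 -0.918  -0.3966]
 [-1.     -0.0016 -0.    ]]
tool y yaw -66.63431362227524 z yaw -156.63431458995206
delta tool [-0.0192 -0.186  -0.3747] [-0.1599 -1.5498 -3.1227]
```

```bash
python3 - <<'E'
from h import *
S=load("side0.npz")
np.set_printoptions(precision=4,suppress=True)
im=S["img"].astype(int)
print((im[205:220,346:362,0]-im[205:220,346:362,1]))
k=10;x0,y0=330,180
big=cv2.resize(S["img"][180:235,330:375,::-1],None,fx=k,fy=k,interpolation=cv2.INTER_CUBIC)
a=np.radians(60);uu=np.array([np.cos(a),np.sin(a),0]);w=np.array([uu[1],-uu[0],0]);n=-w
p0=np.array([.508,-.231,.064])+n*.0125
def P(p): 
    q=proj(S,p);return tuple(int((q[i]-(x0,y0)[i]+.5)*k) for i in(0,1))
for th in np.arange(-.4,.41,.1):
    p=p0+.042*(np.sin(th)*uu-np.cos(th)*np.array([0,0,1]));cv2.circle(big,P(p),2,(0,255,0) if th>0 else (255,0,0),-1)
cv2.circle(big,P(p0),3,(0,255,255),-1)
for th in np.arange(0,6.28,.1): cv2.circle(big,P(p0+.052*(np.sin(th)*uu-np.cos(th)*np.array([0,0,1]))),1,(255,255,0),-1)
cv2.imwrite('pics/ov.png',big)
E
```

```text
[[ 6  6  5  6  7 11 13 11  8  6  6  6  7 10 14 23]
 [ 6  6  6  6  6  9 11  9  7  7  7  5  9  9 13 18]
 [ 6  5  6  6  6  8  8  8  6  6  6  7  7  7  7 11]
 [ 7  6  6  5  6  6  7  8  8  7  6  7  7  6  6  7]
 [ 6  7  6  6  6  7  9 13 11  8  7  6  8  6  5  5]
 [ 6  6  6  6  6  9 16 20 17 11  8  8  6  6  5  5]
 [ 6  6  6  6  6 11 25 30 25 14  9  8  6  6  6  6]
 [ 6  5  6  5  7 13 27 34 26 15  9  6  6  6  5  6]
 [ 6  6  6  5  7 12 22 29 23 14  7  5  5  6  6  8]
 [ 6  6  6  6  7 11 18 20 15  9  7  6  5  6  8 14]
 [ 5  7  6  5  6  9 12 12  9  6  7  5  6  8 14 20]
 [ 7  6  6  5  6  7  9  8  6  6  5  6  8 12 21 27]
 [ 6  7  7  7  8  8  8  6  6  6  6  9 13 20 26 31]
 [ 7  8  8  8  8  7  7  6  5  8  9 14 19 26 30 33]
 [ 9  9  8  8  8  6  6  6  7 10 15 22 28 30 32 34]]
```

View pics/ov.png

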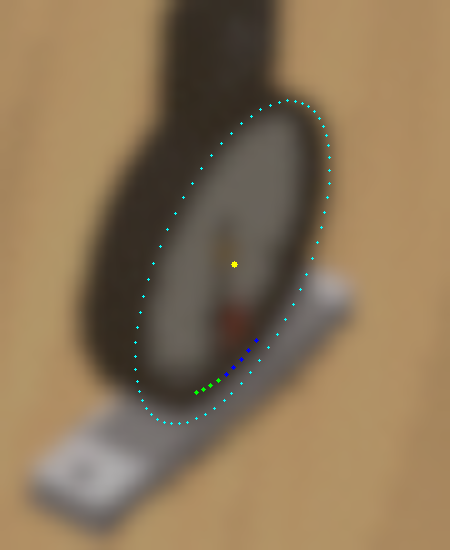

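The red mark lies towards the end of the bar nearest the robot (the −x/−y world end), so that end has to go down. The grip is at about (0.508, −0.231) with the bar heading 60°. The crown is at (0.537, 0.192, 0.098) and heads 73.3°. Next I move towards the gauge.

Call:
arm_command(deltas="0 -0.16 -0.5 -1 0; 0 -0.16 -0.5 -1 0; 0 -0.16 -0.5 -1 0; 0 -0.16 -0.5 -1 0", squeeze=20)

```text
t: 0.43
tcp_pos: [0.3267, -0.444, 0.2504]
orientation: [1.998, 0.419, -1.995]
ft_force: [-0.8, 0.2, 0.2]
finger_gap: 0.0855
```

Call:
arm_command(deltas="0 0 -0.5 -1 0; 0 0 -0.5 -1 0; 0 0 -0.5 -1 0; 0 0 -0.5 -1 0")

```text
t: 0.77
tcp_pos: [0.415, -0.3374, 0.2506]
orientation: [1.997, 0.424, -1.992]
ft_force: [-0.3, 0.6, -0.4]
finger_gap: 0.0853
```

Call:
arm_command(deltas="0 0 -0.5 -1 -0.1; 0 0 -0.5 -1 -0.2; 0 0 -0.5 -1 -0.3; 0 0 -0.5 -1 -0.4; 0 0 -0.5 -1 -0.407; 0 0 -0.5 -1 -0.407; 0 0 -0.5 -1 -0.407")

```text
t: 1.35
tcp_pos: [0.5005, -0.2342, 0.2509]
orientation: [1.584, 0.922, -1.578]
ft_force: [-0.4, -0.3, -0.1]
finger_gap: 0.0854
```

```bash
cat >> h.py <<'E'
from scipy.spatial.transform import Rotation as R
def go(s,p,heading):
    M=R.from_rotvec(s['orientation']).as_matrix();d=M.T@(np.array(p)-s['tcp_pos'])
    yaw=np.degrees(np.arctan2(M[1,1],M[0,1]));t=-((heading-90)-yaw)
    print('tcp',s['tcp_pos'],'t',s['t'],'gap',s['finger_gap'],'F',s['ft_force'],'\nyaw',yaw,'tilt',M[2],'shares',d/.12,'turn',t/90,'q',s['joint_pos'])
E
python3 - <<'E'
from h import *;from rig import state
np.set_printoptions(precision=4,suppress=True)
go(state(),[.508,-.231,.2],60)
E
```

```text
tcp [ 0.5005 -0.2342  0.2509] t 1.35 gap 0.08539027679816856 F [-0.4339 -0.2673 -0.083 ] 
yaw -29.708053597811034 tilt [-1.     -0.0017 -0.0048] shares [ 0.424   0.042  -0.0519] turn 0.003243848913210733 q [-0.4406  0.218  -0.1279  1.2262  0.005   1.6487]
```

Call:
arm_command(deltas="0 0.2 0.042 -0.052 0; 0 0.42 0.042 -0.052 0; 0 0.42 0.042 -0.052 0; 0 0.42 0.042 -0.052 0")

```text
t: 1.68
tcp_pos: [0.5062, -0.2311, 0.1994]
orientation: [1.585, 0.923, -1.583]
ft_force: [0.1, -0.1, 0.0]
finger_gap: 0.0852
```

```bash
python3 - <<'E'
from h import *;from rig import *
np.set_printoptions(precision=4,suppress=True)
for n in("side","top"):
    d=get_image(n);np.savez(f"{n}1.npz",**d)
    c=(315,140,385,235) if n=='side' else (340,225,425,295)
    crop(d,*c,6,f"pics/{n}1.png")
go(state(),[.508,-.231,.125],60)
E
```

```text
tcp [ 0.5081 -0.2318  0.2017] t 1.7833 gap 0.08536536239691779 F [-0.2185 -0.8339 -0.0973] 
yaw -29.838688272854263 tilt [-1.     -0.0007 -0.0049] shares [ 0.6392 -0.0031 -0.0022] turn 0.0017923525238415215 q [-0.4309  0.2493 -0.2007  1.121   0.0049  1.6607]
```

View pics/side1.png

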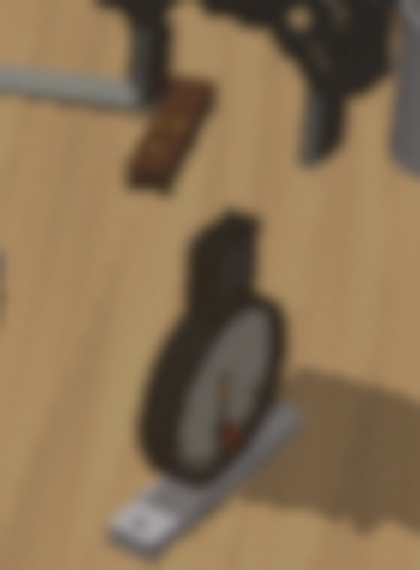

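View pics/top1.png

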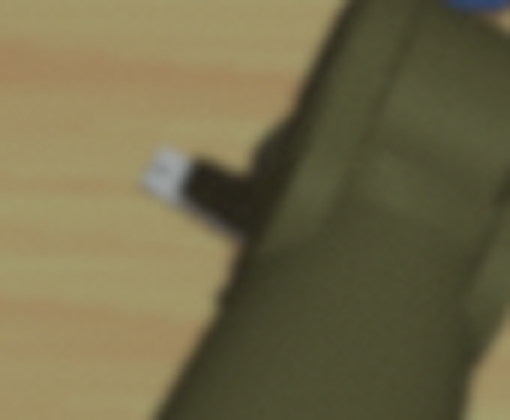

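The side view shows the two finger tips at about (340,157) and (368,167), one on either side of the grip at (353,178). I descend and close.

Call:
arm_command(deltas="0 0.2 0 0 0; 0 0.4 0 0 0; 0 0.55 0 0 0; 0 0.64 0 0 0; 0 0.64 0 0 0; 0 0.64 0 0 0")

```text
t: 2.28
tcp_pos: [0.5085, -0.2318, 0.1259]
orientation: [1.587, 0.918, -1.579]
ft_force: [0.6, -0.8, -0.1]
finger_gap: 0.0849
```

```bash
python3 - <<'E'
from h import *;from rig import *
np.set_printoptions(precision=4,suppress=True)
d=get_image("side");np.savez("side2.npz",**d);crop(d,305,120,395,235,5,"pics/side2.png")
go(state(),[.508,-.231,.125],60)
E
```

```text
tcp [ 0.5091 -0.232   0.1265] t 2.3333 gap 0.08552598775336583 F [-0.412   0.8535  0.0937] 
yaw -29.86464672854038 tilt [-1.      0.0012 -0.005 ] shares [ 0.0121 -0.012  -0.0028] turn 0.0015039252384402364 q [-0.4305  0.3006 -0.3121  0.9564  0.0048  1.6616]
```

View pics/side2.png

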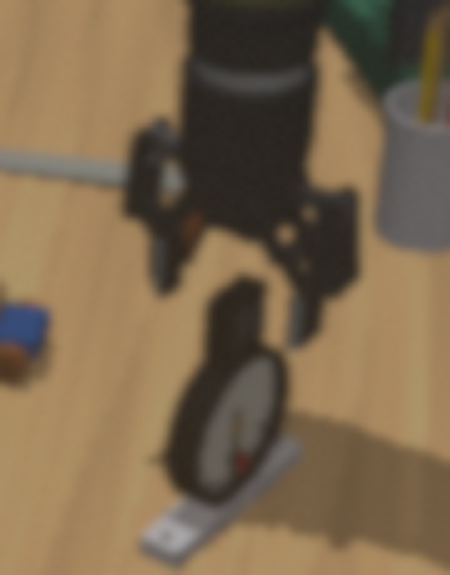

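Call:
arm_command(deltas="100 0 0 0 0; 140 0 0 0 0; 170 0 0 0 0; 200 0 0 0 0; 230 0 0 0 0; 255 0 0 0 0; 255 0 0 0 0; 255 0 0 0 0; 255 0 0 0 0; 255 0 0 0 0", squeeze=20)

```text
t: 3.17
tcp_pos: [0.5087, -0.2317, 0.1267]
orientation: [1.587, 0.918, -1.578]
ft_force: [-2.4, 1.6, 5.2]
finger_gap: 0.02
```

```bash
python3 - <<'E'
from h import *;from rig import *
np.set_printoptions(precision=4,suppress=True)
d=get_image("side");np.savez("side3.npz",**d);crop(d,305,120,395,235,5,"pics/side3.png")
go(state(),[.508,-.231,.125],60)
E
```

```text
tcp [ 0.5087 -0.2317  0.1267] t 3.2167 gap 0.019740835187768573 F [-2.7673  1.3791  5.3902] 
yaw -29.85759331637419 tilt [-1.      0.0005 -0.0051] shares [ 0.014  -0.0081 -0.0024] turn 0.0015822964847312369 q [-0.4304  0.3002 -0.3121  0.9575  0.005   1.6615]
```

View pics/side3.png

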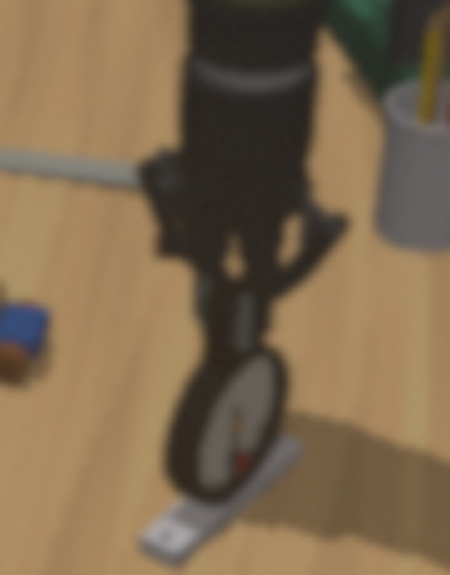

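The jaws hold the grip at a 20 mm gap. Now a gentle lift.

Call:
arm_command(deltas="255 -0.05 0 0 0; 255 -0.12 0 0 0; 255 -0.25 0 0 0; 255 -0.4 0 0 0; 255 -0.55 0 0 0; 255 -0.7 0 0 0; 255 -0.85 0 0 0; 255 -0.95 0 0 0; 255 -1 0 0 0; 255 -1 0 0 0")

```text
t: 4.05
tcp_pos: [0.5091, -0.2326, 0.2482]
orientation: [1.587, 0.916, -1.576]
ft_force: [0.5, 0.2, -4.6]
finger_gap: 0.0195
```

```bash
python3 - <<'E'
from h import *;from rig import *
np.set_printoptions(precision=4,suppress=True)
d=get_image("side");np.savez("side4.npz",**d);crop(d,305,90,395,205,5,"pics/side4.png")
go(state(),[.537,.192,.29],60)
E
```

```text
tcp [ 0.5086 -0.2324  0.247 ] t 4.1 gap 0.019836827968670912 F [ 0.0625  0.9085 -4.6728] 
yaw -29.858344400908408 tilt [-1.      0.0013 -0.0051] shares [-0.3446 -1.5548 -3.1866] turn 0.0015739511010176936 q [-0.4315  0.2291 -0.1227  1.2172  0.0049  1.6604]
```

View pics/side4.png

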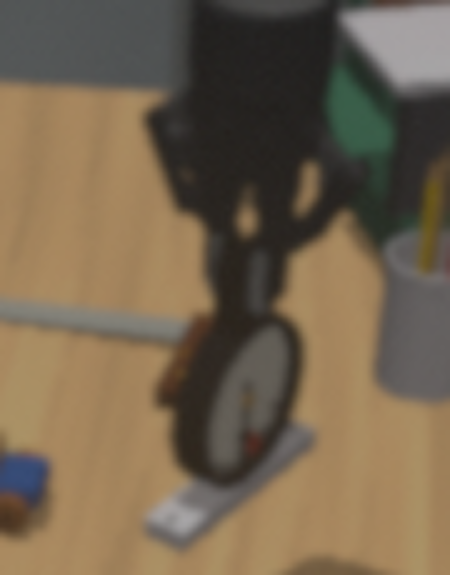

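The gauge is held and level, with about 4.7 N of weight. Now I carry it over to the stud.

Call:
arm_command(deltas="255 -0.05 -0.05 -0.1 0; 255 -0.1 -0.12 -0.25 0; 255 -0.15 -0.22 -0.45 0; 255 -0.25 -0.32 -0.65 0; 255 -0.3 -0.41 -0.83 0; 255 -0.34 -0.49 -1 0; 255 -0.34 -0.49 -1 0")

```text
t: 4.68
tcp_pos: [0.5172, -0.0947, 0.2886]
orientation: [1.587, 0.923, -1.574]
ft_force: [0.2, 1.1, -4.1]
finger_gap: 0.0198
```

Call:
arm_command(deltas="255 0 -0.07 -0.15 0; 255 0 -0.15 -0.3 0; 255 0 -0.24 -0.5 0; 255 0 -0.32 -0.67 0; 255 0 -0.41 -0.84 0; 255 0 -0.49 -1 0; 255 0 -0.49 -1 0")

```text
t: 5.27
tcp_pos: [0.5248, 0.0426, 0.2886]
orientation: [1.585, 0.929, -1.572]
ft_force: [-0.2, 1.8, -4.4]
finger_gap: 0.0196
```

Call:
arm_command(deltas="255 0 -0.07 -0.15 0; 255 0 -0.15 -0.3 0; 255 0 -0.24 -0.5 0; 255 0 -0.32 -0.67 0; 255 0 -0.41 -0.84 0; 255 0 -0.49 -1 0; 255 0 -0.49 -1 0; 255 0 -0.49 -1 0")

```text
t: 5.93
tcp_pos: [0.5319, 0.1767, 0.2889]
orientation: [1.582, 0.931, -1.572]
ft_force: [-0.6, 0.1, -4.8]
finger_gap: 0.0199
```

```bash
python3 - <<'E'
from h import *;from rig import *
np.set_printoptions(precision=4,suppress=True)
d=get_image("side");np.savez("side5.npz",**d);crop(d,240,150,400,300,4,"pics/side5.png")
go(state(),[.537,.192,.28],30)
E
```

```text
tcp [0.5319 0.1759 0.2891] t 5.9833 gap 0.019649039330954115 F [-0.7565 -0.4965 -4.6769] 
yaw -29.36501022710238 tilt [-1.     -0.0039 -0.0082] shares [ 0.0771 -0.0289 -0.1372] turn 0.34038877525441796 q [ 0.3143  0.2189 -0.0405  1.308   0.0084  2.3977]
```

View pics/side5.png

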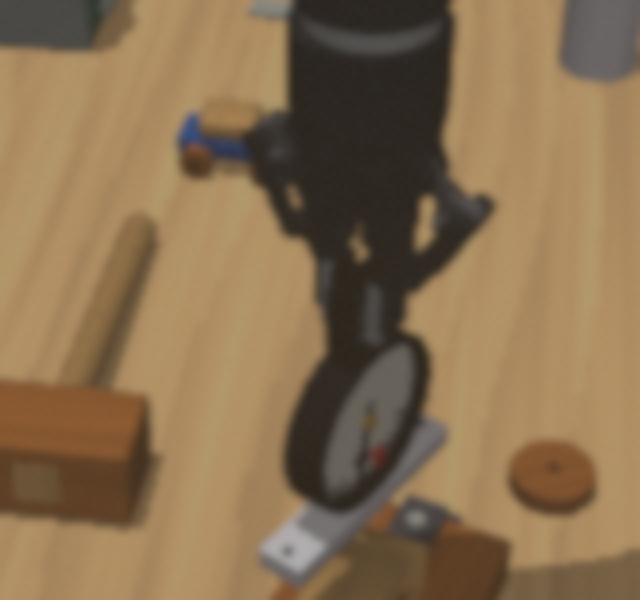

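Call:
arm_command(deltas="255 0 0 0 0.05; 255 0 0 0 0.11; 255 0 0 0 0.17; 255 0 0 0 0.23; 255 0 0 0 0.29; 255 0 0 0 0.34; 255 0 0 0 0.34; 255 0 0 0 0.34; 255 0 0 0 0.34; 255 0 0 0 0.34")

```text
t: 6.82
tcp_pos: [0.5319, 0.1755, 0.289]
orientation: [1.932, 0.527, -1.926]
ft_force: [-0.2, 0.6, -4.2]
finger_gap: 0.0194
```

Call:
arm_command(deltas="255 0 0 0 0; 255 0 0 0 0; 255 0 0 0 0; 255 0 0 0 0; 255 0 0 0 0; 255 0 0 0 0; 255 0 0 0 0; 255 0 0 0 0")

```text
t: 7.48
tcp_pos: [0.5319, 0.1755, 0.289]
orientation: [1.932, 0.527, -1.926]
ft_force: [0.1, -0.7, -4.5]
finger_gap: 0.0197
```

```bash
python3 - <<'E'
from h import *;from rig import *
np.set_printoptions(precision=4,suppress=True)
d=get_image("side");np.savez("side6.npz",**d);crop(d,295,210,375,290,7,"pics/side6.png")
go(state(),[.537,.192,.28],73.3)
E
```

```text
tcp [0.5319 0.1755 0.289 ] t 7.5333 gap 0.01979240478195195 F [ 0.4853  0.1272 -4.1423] 
yaw -59.91628542556345 tilt [-1.     -0.0074 -0.0048] shares [ 0.0762 -0.0973 -0.1053] turn -0.4801809491729272 q [ 0.3138  0.2188 -0.0408  1.308   0.0083  2.9303]
```

View pics/side6.png

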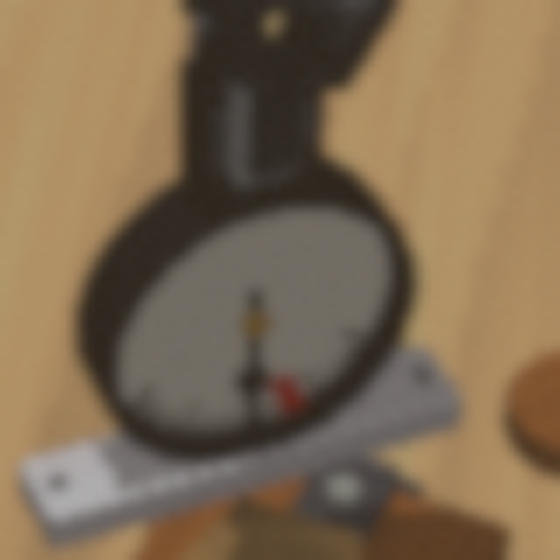

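```bash
cat >> h.py <<'E'
def dial(d,heading,c0,shaft,pts,lean=0):
    """angles of pts around shaft pixel, on the face plane; positive toward -uu (mark side)"""
    a=np.radians(heading);uu=np.array([np.cos(a),np.sin(a),0]);n=np.array([-uu[1],uu[0],0]);p0=np.array(c0)+n*.0125
    X=lambda q:(lambda o,r:o+r*((p0-o)@n)/(r@n))(*ray(d,*q))
    s=X(shaft);print('shaft',s,'model',p0)
    for p in pts:
        q=X(p)-s;print('  ',p,'r %.4f ang %.3f'%(np.hypot(q@uu,q[2]),np.arctan2(-(q@uu),-q[2])))
def redc(d,box):
    x0,y0,x1,y1=box;im=d["img"].astype(float)[y0:y1,x0:x1];m=im[:,:,0]-im[:,:,1]-14;m=np.clip(m,0,None)
    m*=(im[:,:,2]>.75*im[:,:,1])
    v,u=np.mgrid[y0:y1,x0:x1];return (u*m).sum()/m.sum(),(v*m).sum()/m.sum(),m.sum()
E
python3 - <<'E'
from h import *
np.set_printoptions(precision=4,suppress=True)
d=load('side6.npz')
f=lambda x,y:((x+.5)/7+295-.5,(y+.5)/7+210-.5)
r=redc(d,(331,260,342,272));print(r)
dial(d,30.1,[.5319,.1755,.163+.064],f(256,322),[r[:2],f(290,393),f(253,410),f(252,382),f(254,295),f(145,390),f(352,332)])
E
```

```text
(np.float64(335.7219512195122), np.float64(265.9382113821138), np.float64(615.0))
shaft [0.5252 0.1861 0.2317] model [0.5256 0.1863 0.227 ]
   (np.float64(335.7219512195122), np.float64(265.9382113821138)) r 0.0361 ang 0.334
   (336.0, 265.7142857142857) r 0.0359 ang 0.355
   (330.7142857142857, 268.14285714285717) r 0.0364 ang 0.006
   (330.57142857142856, 264.14285714285717) r 0.0244 ang -0.021
   (330.85714285714283, 251.71428571428572) r 0.0112 ang -3.051
   (315.2857142857143, 265.2857142857143) r 0.0386 ang -1.170
   (344.85714285714283, 257.0) r 0.0358 ang 1.129
```

```bash
python3 - <<'E'
from h import *
np.set_printoptions(precision=4,suppress=True)
d=load('side6.npz')
f=lambda x,y:((x+.5)/7+295-.5,(y+.5)/7+210-.5)
dial(d,30.1,[.5319,.1755,.163+.064],f(256,322),[f(*p) for p in((350,207),(390,245),(118,355),(165,430),(235,455),(410,300),(253,432))])
# overlay
k=10;x0,y0=300,225
big=cv2.resize(d["img"][225:290,295:365,::-1],None,fx=k,fy=k,interpolation=cv2.INTER_CUBIC);x0=295
a=np.radians(30.1);uu=np.array([np.cos(a),np.sin(a),0]);n=np.array([-uu[1],uu[0],0]);Z=np.array([0,0,1])
p0=np.array([.5319,.1755,.1625+.064])
def P(p): 
    q=proj(d,p);return tuple(int((q[i]-(x0,y0)[i]+.5)*k) for i in(0,1))
for off,col in((.012,(255,255,0)),(-.012,(255,0,255))):
  for th in np.arange(0,6.28,.06): cv2.circle(big,P(p0+off*n+.052*(np.sin(th)*uu-np.cos(th)*Z)),1,col,-1)
for th in np.arange(0,.41,.1): cv2.circle(big,P(p0+n*.0125+.042*(-np.sin(th)*uu-np.cos(th)*Z)),2,(0,255,0),-1)
cv2.circle(big,P(p0+n*.0125),3,(0,255,255),-1)
for sx in(-.014,.014):
  for sy in(-.07,.07):
    for z in(0,.014): cv2.circle(big,P(p0-.064*Z+sx*n+sy*uu+z*Z),3,(0,0,255),-1)
cv2.imwrite('pics/ov6.png',big)
E
```

```text
shaft [0.5252 0.1861 0.2317] model [0.5256 0.1863 0.227 ]
   (344.57142857142856, 239.14285714285714) r 0.0458 ang 2.460
   (350.2857142857143, 244.57142857142856) r 0.0460 ang 1.929
   (311.42857142857144, 260.2857142857143) r 0.0442 ang -1.621
   (318.14285714285717, 271.0) r 0.0447 ang -0.702
   (328.14285714285717, 274.57142857142856) r 0.0538 ang -0.098
   (353.14285714285717, 252.42857142857144) r 0.0521 ang 1.402
   (330.7142857142857, 271.2857142857143) r 0.0459 ang 0.011
```

View pics/ov6.png

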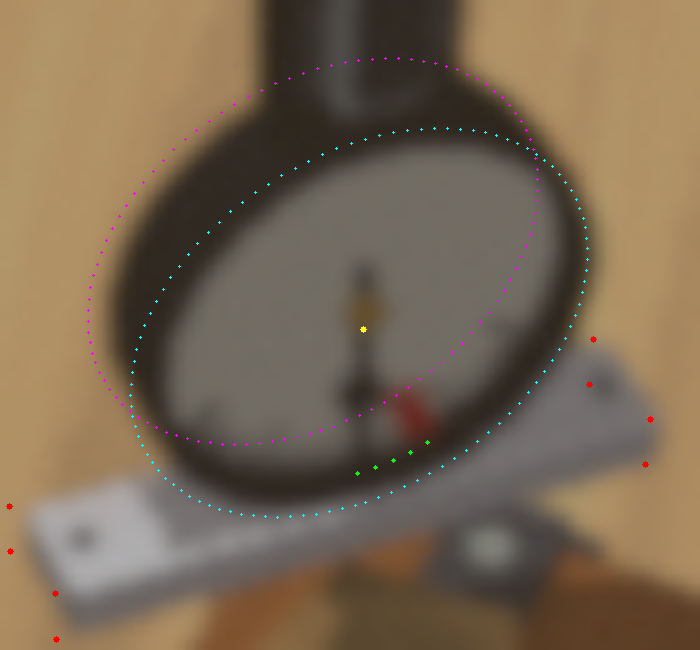

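```bash
python3 - <<'E'
from h import *
np.set_printoptions(precision=4,suppress=True,linewidth=180)
d=load('side6.npz');x0,y0,x1,y1=295,225,365,290;k=8
im=cv2.resize(d["img"][y0:y1,x0:x1],None,fx=k,fy=k,interpolation=cv2.INTER_CUBIC)
hsv=cv2.cvtColor(im,cv2.COLOR_RGB2HSV)
# light grey, low sat
for th in(70,80):
    m=((hsv[:,:,1]<60)&(hsv[:,:,2]>th)).astype(np.uint8)
    n,l,st,ce=cv2.connectedComponentsWithStats(m);c=l[int((275-y0)*k) if 0 else int((248-y0)*k),int((335-x0)*k)];print(c,st[c])
    C=max(cv2.findContours((l==c).astype(np.uint8),cv2.RETR_EXTERNAL,cv2.CHAIN_APPROX_NONE)[0],key=len)
    H=cv2.convexHull(C)
    e=cv2.fitEllipse(H);print('ell',e)
    a=np.radians(30.1);uu=np.array([np.cos(a),np.sin(a),0]);nn=np.array([-uu[1],uu[0],0]);p0=np.array([.5319,.1755,.2265])+nn*.0125
    X=lambda q:(lambda o,r:o+r*((p0-o)@nn)/(r@nn))(*ray(d,*q))
    f=lambda x,y:((x+.5)/k+x0-.5,(y+.5)/k+y0-.5)
    pts=cv2.ellipse2Poly((int(e[0][0]),int(e[0][1])),(int(e[1][0]/2),int(e[1][1]/2)),int(e[2]),0,360,5)
    W=np.array([X(f(*p))-p0 for p in pts]);A=np.c_[-(W@uu),W[:,2]]
    # general conic: report extents
    print('u ext',A[:,0].min(),A[:,0].max(),'z ext',A[:,1].min(),A[:,1].max())
    print('ctr',A.mean(0))
    s=X(f(*[(256/7)*k,(322/7+210-y0)*k]))-p0;print('hub',-(s@uu),s[2])
    r=redc(d,(331,260,342,272));s=X(r[:2])-p0;print('red',-(s@uu),s[2])
E
```

```text
2 [  132   115   317   258 55120]
ell ((290.2275085449219, 243.68722534179688), (215.3743438720703, 351.8409118652344), 58.08121109008789)
u ext -0.04479625311447528 0.04507454005499336 z ext -0.035806057227472515 0.04806297403593743
ctr [0.0002 0.0062]
hub 0.0004259884969350149 0.005274441706790284
red 0.012274538879524831 -0.028841071937384027
1 [  135   118   311   251 51002]
ell ((290.7220153808594, 242.78521728515625), (208.23992919921875, 343.697998046875), 58.56673049926758)
u ext -0.04369782159954305 0.04411747476993759 z ext -0.03428181871621669 0.04739212679510221
ctr [0.0001 0.0066]
hub 0.0004259884969350149 0.005274441706790284
red 0.012274538879524831 -0.028841071937384027
```

The view facing the dial puts the red mark at about 0.29–0.31 rad towards the low (−u) side, with the pointer at 0. Next I turn to the stud's heading and go above the crown.

Call:
arm_command(deltas="255 0 -0.02 -0.02 -0.05; 255 0 -0.04 -0.04 -0.11; 255 0 -0.06 -0.06 -0.18; 255 0 -0.08 -0.08 -0.25; 255 0 -0.1 -0.1 -0.32; 255 0 -0.1 -0.105 -0.39; 255 0 -0.1 -0.105 -0.45; 255 0 -0.1 -0.105 -0.48; 255 0 -0.1 -0.105 -0.48; 255 0 -0.1 -0.105 -0.48")

```text
t: 8.37
tcp_pos: [0.5368, 0.1922, 0.2891]
orientation: [1.428, 1.063, -1.418]
ft_force: [-0.1, 0.0, -5.0]
finger_gap: 0.02
```

Call:
arm_command(deltas="255 0.06 0 0 0; 255 0.14 0 0 0; 255 0.22 0 0 0; 255 0.3 0 0 0; 255 0.36 0 0 0; 255 0.36 0 0 0; 255 0.36 0 0 0; 255 0.36 0 0 0; 255 0.36 0 0 0")

```text
t: 9.12
tcp_pos: [0.5372, 0.1927, 0.2465]
orientation: [1.429, 1.063, -1.418]
ft_force: [-0.3, 0.4, -4.4]
finger_gap: 0.0198
```

```bash
python3 - <<'E'
from h import *;from rig import *
np.set_printoptions(precision=4,suppress=True)
d=get_image("side");np.savez("side7.npz",**d);crop(d,270,200,380,350,4,"pics/side7.png")
d=get_image("top");np.savez("top7.npz",**d);crop(d,215,200,335,300,5,"pics/top7.png")
go(state(),[.537,.192,.2247],73.3)
E
```

```text
tcp [0.5372 0.1927 0.2465] t 9.2167 gap 0.019777220379855666 F [ 0.238   0.0627 -4.5627] 
yaw -16.80113982825957 tilt [-1.     -0.0013 -0.0092] shares [0.1817 0.0007 0.0077] turn -0.0011237758695507298 q [ 0.3397  0.2487 -0.0986  1.2191  0.0083  2.2037]
```

View pics/side7.png

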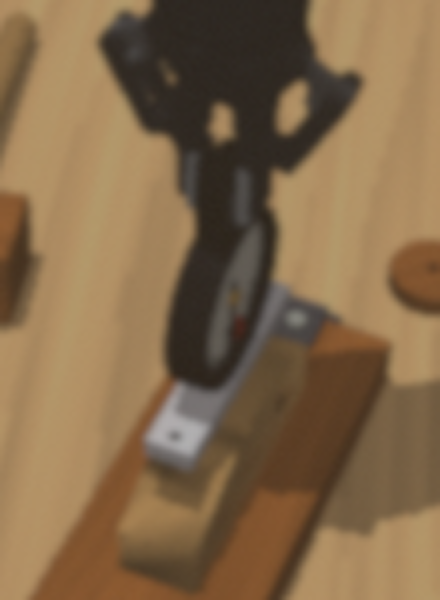

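View pics/top7.png

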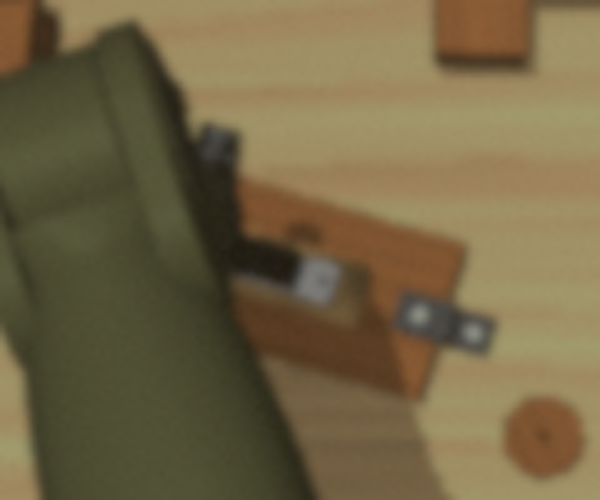

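```bash
python3 - <<'E'
from h import *
np.set_printoptions(precision=4,suppress=True)
T=load('top7.npz');S=load('side7.npz')
ft=lambda x,y:((x+.5)/5+215-.5,(y+.5)/5+200-.5);fs=lambda x,y:((x+.5)/4+270-.5,(y+.5)/4+200-.5)
a=np.radians(73.3);u=np.array([np.cos(a),np.sin(a)]);w=np.array([u[1],-u[0]]);c=np.array([.537,.192])
def rep(n,p): q=p[:2]-c;print(n,p,'s',q@u,'t',q@w)
rep('top far end',onz(T,*ft(338,285),.134))
for p in((145,438),(193,470),(205,430)):rep('side near corner',onz(S,*fs(*p),.134))
# depth: bar
for n,d,b in(('S',S,(300,270,345,330)),('T',T,(262,245,290,268))):
    P=np.array([pt(d,x,y) for y in range(b[1],b[3]) for x in range(b[0],b[2])])
    q=P[:,:2]-c;s=q@u;t=q@w;m=(abs(P[:,2]-.134)<.006)&(abs(t)<.03)&(abs(s)<.09)
    print(n,m.sum(),'s',np.percentile(s[m],[1,99]),'t',np.percentile(t[m],[2,98]),'z',np.median(P[m,2]))
    for lo,hi in((-.075,-.05),(-.05,-.02),(.02,.05),(.05,.075)):
        k=m&(s>lo)&(s<hi)
        if k.sum()>4:print('   ',lo,hi,k.sum(),np.percentile(t[k],[5,95]),np.median(P[k,2]))
E
```

```text
top far end [0.5167 0.1213 0.134 ] s -0.0735176090562619 t 0.0008270272310009222
side near corner [0.5688 0.2535 0.134 ] s 0.06804950762472492 t 0.012836472041420363
side near corner [0.541  0.2714 0.134 ] s 0.07724546155216337 t -0.01898570564580357
side near corner [0.5381 0.2436 0.134 ] s 0.049794169284083464 t -0.013751604542818896
S 364 s [-0.0689  0.0684] t [-0.0139  0.0129] z 0.13317967979797923
    -0.075 -0.05 29 [-0.0135 -0.0047] 0.13268094233978822
    -0.05 -0.02 30 [-0.0139 -0.0086] 0.13325623281022564
    0.02 0.05 131 [-0.0131  0.0125] 0.13304846092267553
    0.05 0.075 104 [-0.0128  0.0122] 0.1326130431636175
T 58 s [-0.0722 -0.0068] t [-0.0125  0.0136] z 0.1336906401292124
    -0.075 -0.05 45 [-0.0101  0.0134] 0.1337993025604436
    -0.05 -0.02 9 [-0.0124  0.0086] 0.13159090182563715
```

The bar is centred to within a millimetre, level, with its underside at about 0.119. I lower it gently.

Call:
arm_command(deltas="255 0.04 0 0.008 0; 255 0.08 0 0.008 0; 255 0.11 0 0.008 0; 255 0.14 0 0.008 0; 255 0.15 0 0.008 0; 255 0.15 0 0.008 0; 255 0.15 0 0.008 0; 255 0.15 0 0.008 0")

```text
t: 9.88
tcp_pos: [0.537, 0.192, 0.2287]
orientation: [1.429, 1.063, -1.417]
ft_force: [0.7, 0.4, -5.9]
finger_gap: 0.0194
```

Call:
arm_command(deltas="255 0.01 0 0 0; 255 0.015 0 0 0; 255 0.02 0 0 0; 255 0.02 0 0 0; 255 0.02 0 0 0")

```text
t: 10.3
tcp_pos: [0.537, 0.192, 0.2262]
orientation: [1.429, 1.063, -1.417]
ft_force: [-0.8, 0.8, -4.5]
finger_gap: 0.02
```

Call:
arm_command(deltas="255 0.005 0 0 0; 255 0.01 0 0 0; 255 0.01 0 0 0; 255 0.01 0 0 0")

```text
t: 10.63
tcp_pos: [0.5371, 0.1921, 0.2254]
orientation: [1.43, 1.063, -1.417]
ft_force: [-0.2, -0.1, -1.5]
finger_gap: 0.0196
```

Call:
arm_command(deltas="255 0.005 0 0 0; 255 0.005 0 0 0; 255 0.005 0 0 0")

```text
t: 10.88
tcp_pos: [0.5372, 0.1922, 0.2254]
orientation: [1.43, 1.063, -1.416]
ft_force: [-1.2, -0.0, 3.0]
finger_gap: 0.0194
```

Call:
arm_command(deltas="255 -0.002 0 0 0; 255 -0.002 0 0 0; 255 -0.002 0 0 0; 255 -0.002 0 0 0; 255 -0.002 0 0 0; 255 -0.002 0 0 0; 255 -0.002 0 0 0; 255 -0.002 0 0 0; 255 -0.002 0 0 0; 255 -0.002 0 0 0")

```text
t: 11.72
tcp_pos: [0.5372, 0.1921, 0.2254]
orientation: [1.43, 1.063, -1.416]
ft_force: [0.3, -0.4, -4.4]
finger_gap: 0.0195
```

```bash
cat > lk.py <<'E'
import sys
from h import *;from rig import *
np.set_printoptions(precision=4,suppress=True)
i=sys.argv[1]
S=get_image("side");np.savez(f"side{i}.npz",**S);crop(S,285,235,365,335,6,f"pics/side{i}.png")
a=np.radians(73.3);u=np.array([np.cos(a),np.sin(a)]);w=np.array([u[1],-u[0]]);c=np.array([.537,.192])
P=np.array([pt(S,x,y) for y in range(260,345) for x in range(295,350)]);q=P[:,:2]-c;s=q@u;t=q@w;z=P[:,2]
# bar top at far (+s) end
hsv=np.array([cv2.cvtColor(S["img"],cv2.COLOR_RGB2HSV)[y,x] for y in range(260,345) for x in range(295,350)])
m=(hsv[:,1]<70)&(hsv[:,2]>75)&(z>.08)&(z<.18)&(s>.03)&(s<.09)&(abs(t)<.016)
print('bar near: n',m.sum());
if m.sum()>8:
    k=np.polyfit(s[m],z[m],1);print('slope',np.degrees(np.arctan(k[0])),np.arctan(k[0]),'s',s[m].min(),s[m].max(),'z',z[m].min(),z[m].max(),'res',np.std(z[m]-np.polyval(k,s[m])))
st=state();print('t',st['t'],'tcp',st['tcp_pos'],'ds',(st['tcp_pos'][:2]-c)@u,(st['tcp_pos'][:2]-c)@w,'F',st['ft_force'],'M',st['moment'],'gap',st['finger_gap'])
E
python3 lk.py 8
```

```text
bar near: n 247
slope -7.710021814134144 -0.1345652660572271 s 0.030453297849501907 0.06929140889579073 z 0.08584872280630207 0.13930719038166028 res 0.006054756973440027
t 11.7667 tcp [0.5372 0.1921 0.2254] ds 0.00018035675982574012 0.00015702102204014594 F [ 0.5809  0.3214 -4.337 ] M [-0.0002 -0.0994 -0.0221] gap 0.019844057084349498
```

View pics/side8.png

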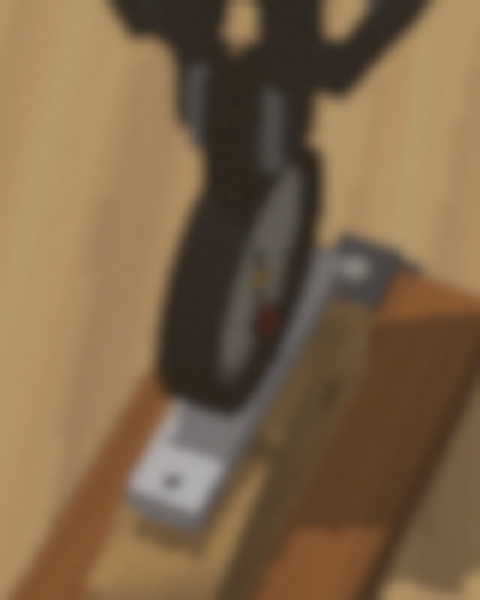

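Call:
arm_command(deltas="255 0.003 0 0 0; 255 0.003 0 0 0; 255 0.003 0 0 0; 255 0.003 0 0 0; 255 0.003 0 0 0; 255 0.003 0 0 0")

```text
t: 12.27
tcp_pos: [0.5373, 0.1922, 0.2254]
orientation: [1.431, 1.063, -1.416]
ft_force: [-0.6, -0.4, 0.6]
finger_gap: 0.0199
```

Call:
arm_command(deltas="255 0.001 0 0 0; 255 0.001 0 0 0; 255 0.001 0 0 0; 255 0.001 0 0 0; 255 0.001 0 0 0; 255 0.001 0 0 0")

```text
t: 12.77
tcp_pos: [0.5373, 0.1922, 0.2254]
orientation: [1.431, 1.062, -1.416]
ft_force: [-1.1, -0.5, 1.3]
finger_gap: 0.0199
```

Rests level with the pointer near zero, pressing only lightly. I start rocking towards the mark's end (+tool z) in small steps.

Call:
arm_command(deltas="255 0 0 0.015 0; 255 0 0 0.03 0; 255 0 0 0.045 0; 255 0 0 0.06 0; 255 0 0 0.075 0; 255 0 0 0.09 0; 255 0 0 0.09 0; 255 0 0 0.09 0")

```text
t: 13.43
tcp_pos: [0.5342, 0.1817, 0.2253]
orientation: [1.431, 1.062, -1.416]
ft_force: [-0.6, 1.8, 0.4]
finger_gap: 0.0197
```

```bash
python3 lk.py 9
```

```text
bar near: n 235
slope -3.320021706500211 -0.0579453100161095 s 0.03033265356847639 0.06853162584584395 z 0.08630041504390684 0.13735268087912456 res 0.0064681085595204675
t 13.4833 tcp [0.5342 0.1817 0.2252] ds -0.010661000020246836 0.00023719751407255094 F [-0.6746  1.8416  0.3521] M [0.4199 0.1181 0.007 ] gap 0.019634682711306473
```

View pics/side9.png

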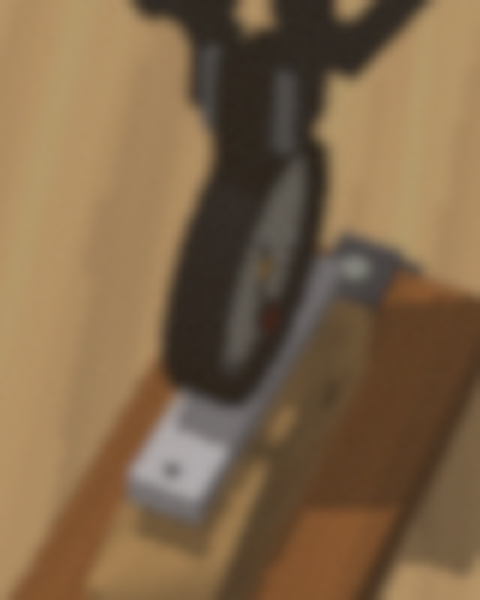

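Call:
arm_command(deltas="255 0 0 0.02 0; 255 0 0 0.04 0; 255 0 0 0.06 0; 255 0 0 0.08 0; 255 0 0 0.1 0; 255 0 0 0.1 0; 255 0 0 0.1 0")

```text
t: 14.07
tcp_pos: [0.5303, 0.1696, 0.2246]
orientation: [1.43, 1.062, -1.418]
ft_force: [0.1, 0.9, -4.8]
finger_gap: 0.0198
```

Call:
arm_command(deltas="255 0 0 0.02 0; 255 0 0 0.04 0; 255 0 0 0.06 0; 255 0 0 0.08 0; 255 0 0 0.08 0; 255 0 0 0.08 0; 255 0 0 0.08 0")

```text
t: 14.65
tcp_pos: [0.5275, 0.1605, 0.2246]
orientation: [1.43, 1.062, -1.417]
ft_force: [-0.5, 0.3, -4.7]
finger_gap: 0.0194
```

```bash
python3 - <<'E'
s=open('lk.py').read()
s=s.replace("    k=np.polyfit","    q0=m.copy()\n    zm=np.median(z[(s>.06)&m]) if 0 else np.percentile(z[m],60)\n    m&=abs(z-zm)<.02\n    for _ in range(8):\n        k=np.polyfit(s[m],z[m],1);r=abs(z-np.polyval(k,s));m=q0&(r<max(.0025,1.5*np.median(r[m])))\n    k=np.polyfit")
open('lk.py','w').write(s)
E
python3 lk.py 10
```

```text
bar near: n 140
slope -11.93873529399543 -0.20837023940427346 s 0.030305116349442895 0.05089049274018831 z 0.11251174962147692 0.11997373999305427 res 0.0012697622280708138
t 14.7 tcp [0.5275 0.1605 0.2246] ds -0.03288342077166126 -1.6612815103367404e-05 F [ 0.1563 -0.7793 -4.4485] M [-0.0439  0.027   0.0036] gap 0.019903872721517737
```

View pics/side10.png

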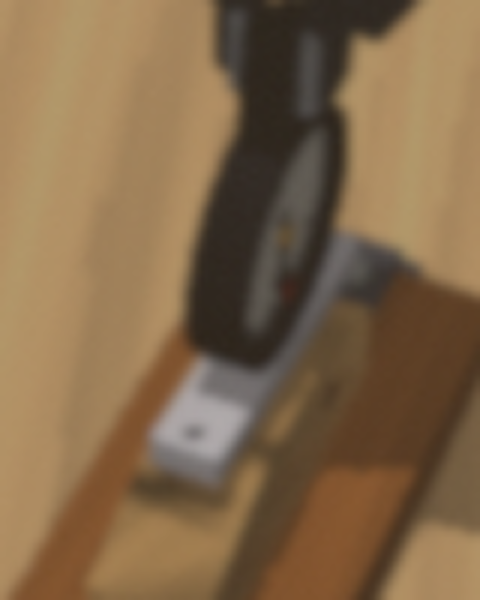

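The wrist force shows the full weight (−4.7 N), so the gauge stuck in the pads and lifted clear instead of rolling. I go back to where it rolled properly and carry on with slightly more pressure.

Call:
arm_command(deltas="255 -0.006 0 -0.03 0; 255 -0.006 0 -0.06 0; 255 -0.006 0 -0.09 0; 255 -0.006 0 -0.12 0; 255 -0.006 0 -0.15 0; 255 -0.006 0 -0.18 0; 255 -0.006 0 -0.185 0; 255 -0.006 0 -0.185 0")

```text
t: 15.37
tcp_pos: [0.5341, 0.182, 0.2256]
orientation: [1.429, 1.062, -1.417]
ft_force: [-1.1, -0.3, -2.9]
finger_gap: 0.0196
```

```bash
python3 lk.py 11
```

```text
bar near: n 251
slope 3.873549523496913 0.06760619292407859 s 0.030020919897372222 0.07056177340957696 z 0.1138383912929607 0.12016287918132595 res 0.0011544525698738409
t 15.4167 tcp [0.534  0.1819 0.2256] ds -0.010519962936880694 7.602230766751542e-05 F [ 0.3896 -0.5099 -3.2112] M [-0.2199  0.0872 -0.0178] gap 0.019987924014863746
```

View pics/side11.png

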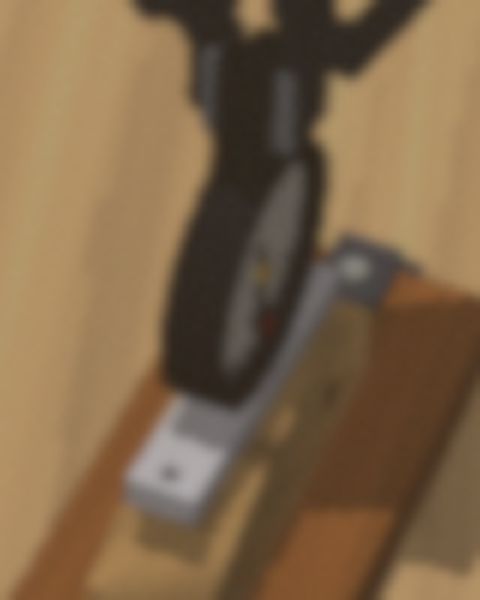

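The fitted bar slope is 0.068 rad, as the rolling geometry predicts. I press a little more and carry on in small steps.

Call:
arm_command(deltas="255 0.004 0 0 0; 255 0.007 0 0 0; 255 0.007 0 0 0; 255 0.007 0 0.01 0; 255 0.007 0 0.02 0; 255 0.007 0 0.02 0")

```text
t: 15.92
tcp_pos: [0.5338, 0.1803, 0.2255]
orientation: [1.432, 1.063, -1.415]
ft_force: [-0.7, 2.7, 4.9]
finger_gap: 0.0199
```

Call:
arm_command(deltas="255 0.002 0 0.01 0; 255 0.002 0 0.02 0; 255 0.002 0 0.03 0; 255 0.002 0 0.03 0")

```text
t: 16.25
tcp_pos: [0.533, 0.1769, 0.2254]
orientation: [1.433, 1.063, -1.415]
ft_force: [-1.0, 2.0, 4.3]
finger_gap: 0.0199
```

```bash
python3 lk.py 12
```

```text
bar near: n 244
slope 5.963020584955423 0.10407434257167038 s 0.030046219571190462 0.06912268847193853 z 0.11472260317590866 0.12298491958441915 res 0.0011070574515414167
t 16.3 tcp [0.533  0.1769 0.2254] ds -0.015582053348842233 0.0004943840204877154 F [-0.645   3.2624  4.482 ] M [ 0.8143  0.147  -0.0239] gap 0.019525896706117856
```

It is rolling cleanly: slope 0.104 against 0.106 predicted. I continue.

Call:
arm_command(deltas="255 0.003 0 0.012 0; 255 0.003 0 0.024 0; 255 0.003 0 0.036 0; 255 0.003 0 0.036 0")

```text
t: 16.63
tcp_pos: [0.5319, 0.1728, 0.2253]
orientation: [1.433, 1.063, -1.414]
ft_force: [-1.1, 2.6, 5.1]
finger_gap: 0.0197
```

Call:
arm_command(deltas="255 0.003 0 0.012 0; 255 0.003 0 0.024 0; 255 0.003 0 0.036 0; 255 0.003 0 0.036 0")

```text
t: 16.97
tcp_pos: [0.5307, 0.1687, 0.2252]
orientation: [1.434, 1.063, -1.414]
ft_force: [-0.8, 2.8, 4.5]
finger_gap: 0.02
```

```bash
python3 lk.py 13
```

```text
bar near: n 231
slope 9.061332455915206 0.15815008597354427 s 0.030030456620464278 0.066973927355809 z 0.11919616078310713 0.12736697674216702 res 0.001124767701199375
t 17.0167 tcp [0.5307 0.1687 0.2252] ds -0.02408292572763251 0.0006542616820722938 F [-1.0379  2.8848  5.5438] M [0.8179 0.3404 0.0423] gap 0.019482208659258614
```

Call:
arm_command(deltas="255 0.002 0 0.014 0; 255 0.002 0 0.028 0; 255 0.002 0 0.042 0; 255 0.002 0 0.042 0")

```text
t: 17.35
tcp_pos: [0.5292, 0.1638, 0.2251]
orientation: [1.434, 1.063, -1.414]
ft_force: [-0.1, 2.1, 5.9]
finger_gap: 0.0196
```

Call:
arm_command(deltas="255 0.002 0 0.014 0; 255 0.002 0 0.028 0; 255 0.002 0 0.042 0; 255 0.002 0 0.042 0")

```text
t: 17.68
tcp_pos: [0.5277, 0.1588, 0.2249]
orientation: [1.435, 1.063, -1.414]
ft_force: [-0.9, 3.5, 5.4]
finger_gap: 0.0199
```

Call:
arm_command(deltas="255 0.002 0 0.014 0; 255 0.002 0 0.028 0; 255 0.002 0 0.042 0; 255 0.002 0 0.042 0")

```text
t: 18.02
tcp_pos: [0.5262, 0.1539, 0.2248]
orientation: [1.435, 1.063, -1.413]
ft_force: [-0.8, 2.8, 5.4]
finger_gap: 0.0196
```

```bash
python3 lk.py 14
```

```text
bar near: n 204
slope 14.325821792876047 0.25003275833964417 s 0.0304734762560953 0.06409281365821518 z 0.1252973128360243 0.1369792626862989 res 0.0009962901414322994
t 18.0667 tcp [0.5262 0.1539 0.2247] ds -0.03958839694976659 0.0006176743915551995 F [-0.615   1.7332  5.2036] M [0.8513 0.3686 0.0478] gap 0.019664827802833712
```

View pics/side14.png

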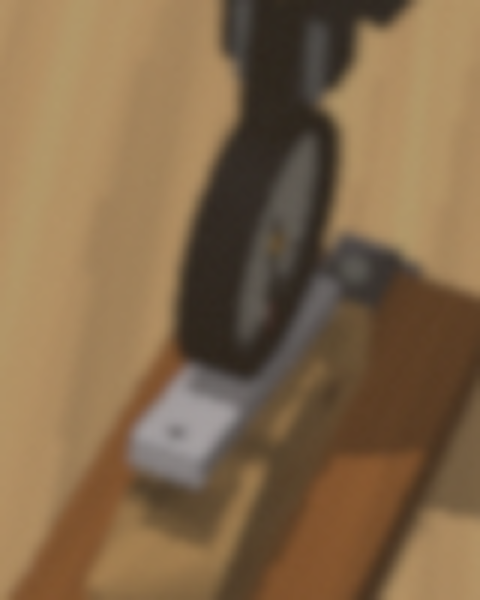

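Call:
arm_command(deltas="255 0.002 0 0.005 0; 255 0.002 0 0.005 0; 255 0.002 0 0.005 0; 255 0.002 0 0.005 0; 255 0.002 0 0.005 0; 255 0.002 0 0.005 0; 255 0.002 0 0.005 0; 255 0.002 0 0.005 0; 255 0.002 0 0.005 0; 255 0.002 0 0.005 0")

```text
t: 18.9
tcp_pos: [0.5261, 0.1535, 0.2247]
orientation: [1.435, 1.063, -1.413]
ft_force: [-0.8, 3.1, 4.9]
finger_gap: 0.0196
```

```bash
python3 lk.py 15; python3 -c "
from h import *
d=load('side15.npz');crop(d,320,250,345,302,11,'pics/z15.png')
d=load('side8.npz');crop(d,315,255,340,307,11,'pics/z8.png')
a=cv2.imread('pics/z15.png');b=cv2.imread('pics/z8.png');cv2.imwrite('pics/zz15.png',np.hstack([b,a]))"
```

```text
bar near: n 206
slope 13.95637332483105 0.2435846661558099 s 0.03009770365495796 0.06458812914084468 z 0.12574225177467713 0.13700660632379758 res 0.0010288157572436376
t 18.95 tcp [0.5261 0.1535 0.2247] ds -0.040049830831284244 0.0006574141335486558 F [-0.7063  3.626   6.2401] M [ 0.8937  0.3802 -0.0135] gap 0.01954078201219057
```

View pics/zz15.png

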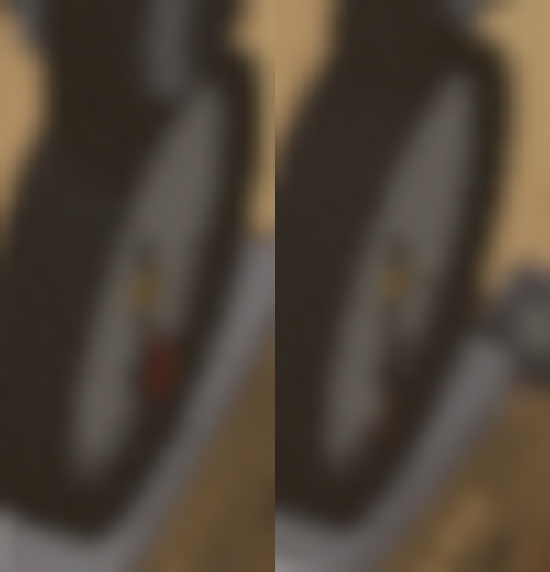

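```bash
python3 - <<'E'
from h import *
np.set_printoptions(linewidth=200)
for n,b in((8,(324,278,336,300)),(9,(324,278,336,300)),(13,(324,275,338,298)),(15,(322,272,338,294))):
    d=load(f'side{n}.npz');im=d['img'].astype(int);x0,y0,x1,y1=b
    s=im[y0:y1,x0:x1];print(n);print(np.round(100*s[:,:,0]/s[:,:,1]).astype(int) if n in(8,15) else '')
    print(s[:,:,0]) if n==15 else 0
E
```

```text
8
[[112 109 107 108 110 109 107 107 107 114 117 117]
 [113 107 108 111 115 113 108 108 109 115 120 115]
 [108 109 110 115 118 116 110 109 110 118 117 112]
 [108 107 112 117 121 115 110 108 112 116 117 111]
 [108 106 111 116 118 114 109 107 111 117 113 108]
 [106 107 107 113 111 110 108 109 114 117 112 107]
 [106 106 107 109 113 113 110 112 115 116 109 108]
 [106 106 106 110 121 128 119 118 116 113 109 105]
 [106 106 106 113 130 150 149 130 120 113 107 105]
 [106 106 106 113 141 172 164 132 117 109 106 104]
 [107 107 108 116 150 181 166 139 115 108 105 104]
 [107 106 110 122 154 178 158 129 113 107 105 105]
 [106 106 108 121 144 161 141 120 109 105 105 108]
 [107 107 108 114 129 137 128 114 107 104 105 109]
 [106 107 109 113 121 126 119 109 105 105 108 113]
 [107 108 109 114 120 121 115 108 106 105 109 118]
 [106 106 109 114 121 114 113 107 106 107 113 122]
 [107 109 112 119 117 112 108 105 107 112 117 124]
 [109 111 116 120 116 108 105 106 109 116 123 124]
 [111 116 123 118 112 107 107 107 112 119 124 126]
 [115 118 118 116 110 106 107 109 117 122 127 127]
 [120 118 119 107 107 107 1
[... 2284 characters left out ...]
  55  53  48  49  58  76  93]
 [ 47  50  60  77  90  93  86  71  57  50  48  48  52  67  86  99]
 [ 48  50  62  80  91  95  89  75  58  49  47  48  58  77  94 102]
 [ 47  51  63  81  93  96  90  77  60  50  47  50  64  84  99 103]
 [ 48  50  63  81  91  93  87  75  59  49  48  56  73  92 101  99]
 [ 48  52  65  81  89  87  77  67  57  49  51  63  82  96  99  95]
 [ 48  52  65  80  84  77  66  58  54  50  55  73  90  98  96  90]
 [ 48  51  64  76  77  68  58  51  50  51  63  83  94  96  92  89]
 [ 47  50  58  68  67  59  52  48  48  56  72  89  94  93  91  91]
 [ 46  48  52  59  57  52  48  48  52  65  81  91  93  90  91  93]
 [ 46  48  49  51  50  49  47  49  59  75  86  92  92  92  92  95]]
```

```bash
python3 - <<'E'
from h import *
np.set_printoptions(precision=2,suppress=True)
a=np.radians(73.3);uu=np.array([np.cos(a),np.sin(a),0]);n=np.array([-uu[1],uu[0],0]);Z=np.array([0,0,1.])
R0=.14;C=np.array([.537,.192,.098-.14])
def pred(d,th,mk):
    t=uu*np.cos(th)+Z*np.sin(th);nn=-uu*np.sin(th)+Z*np.cos(th)   # gauge y, z
    base=C+R0*nn+R0*th*t
    sh=base+.064*nn
    P=lambda r,ang,off: proj(d,sh+off*n+r*(-np.sin(ang)*t-np.cos(ang)*nn))
    print(' shaft',[P(0,0,o) for o in(.012,.015)],'mark',[P(.042,m,.0125) for m in mk],'mark r36',P(.036,.3,.0125))
    print(' pointer .02/.03/.042',[P(r,th,o) for o in(.0125,.015) for r in(.02,.03,.042)])
for i,th in((8,0),(12,.105),(13,.162),(15,.255)):
    d=load(f'side{i}.npz');print(i);pred(d,th,(.25,.29,.33))
    # hub: brass: r/b ratio
    im=d['img'].astype(float);x0,y0,x1,y1=322,268,340,286
    s=im[y0:y1,x0:x1];q=np.clip(s[:,:,0]/s[:,:,2]-1.15,0,None)*(s[:,:,0]>70)*(s[:,:,1]/s[:,:,2]>1.05);v,u=np.mgrid[y0:y1,x0:x1]
    k=np.unravel_index((q*(np.abs(u-329)<5)*(v<284)).argmax(),q.shape);print(' hub peak',u[k],v[k]);
    m=q*(np.hypot(u-u[k],v-v[k])<2.6);print(' hub c',(u*m).sum()/m.sum(),(v*m).sum()/m.sum(),'sum',m.sum())
    s=im[270:300,322:340];q=np.clip(s[:,:,0]/s[:,:,1]-1.24,0,None)*(s[:,:,2]>.8*s[:,:,1]);v,u=np.mgrid[270:300,322:340];k=np.unravel_index((q*(np.abs(u-329)<6)*(v<293)).argmax(),q.shape);m=q*(np.hypot(u-u[k],v-v[k])<4)
    print(' red',(u*m).sum()/m.sum(),(v*m).sum()/m.sum(),m.sum(),m.max())
E
```

```text
8
 shaft [array([329.59, 282.26]), array([330.87, 282.68])] mark [array([331.09, 291.98]), array([331.37, 291.35]), array([331.65, 290.72])] mark r36 [331.21 289.97]
 pointer .02/.03/.042 [array([329.54, 288.7 ]), array([329.41, 291.83]), array([329.26, 295.52]), array([330.6 , 289.05]), array([330.46, 292.18]), array([330.3 , 295.87])]
 hub peak 328 281
 hub c 327.905246045592 280.9464652540128 sum 5.443781099753553
 red 328.97163962569743 287.16389642957336 1.7873294107165059 0.401025641025641
12
 shaft [array([330.8 , 280.08]), array([332.08, 280.49])] mark [array([331.5 , 291.38]), array([331.79, 290.8 ]), array([332.07, 290.21])] mark r36 [331.74 289.2 ]
 pointer .02/.03/.042 [array([330.74, 286.52]), array([330.61, 289.65]), array([330.45, 293.34]), array([331.79, 286.87]), array([331.65, 289.99]), array([331.48, 293.69])]
 hub peak 329 279
 hub c 328.7878980069335 279.0215619932791 sum 5.586357389764098
 red 329.4169958918987 288.45173374466816 0.4919318621757647 0.21238095238095234
13
 shaft [array([331.48, 278.76]), array([332.75, 279.18])] mark [array([331.74, 290.88]), arr
[... 213 characters left out ...]
.68]), array([332.14, 292.38])]
 hub peak 329 278
 hub c 329.26220493567314 277.82091386968983 sum 6.214316454871358
 red 330.01947965563767 287.3444383207587 0.329074421513446 0.1446153846153846
15
 shaft [array([332.63, 276.4 ]), array([333.9 , 276.81])] mark [array([332.19, 289.75]), array([332.47, 289.24]), array([332.76, 288.72])] mark r36 [332.59 287.35]
 pointer .02/.03/.042 [array([332.54, 282.85]), array([332.39, 285.98]), array([332.22, 289.69]), array([333.59, 283.19]), array([333.43, 286.33]), array([333.25, 290.03])]
 hub peak 331 275
 hub c 330.75436744169167 275.0493774807989 sum 5.095919288127901
 red 329.9311974780229 288.73382307223966 0.24796087804623967 0.1100000000000001
```

```bash
cat > ov.py <<'E'
from h import *
Z=np.array([0,0,1.])
def ov(fn,out,head,base,th,x0,y0,x1,y1,k,offs=(.0125,),mk=.3,sh=(0,0)):
    d=load(fn);big=cv2.resize(d["img"][y0:y1,x0:x1,::-1],None,fx=k,fy=k,interpolation=cv2.INTER_CUBIC)
    big=cv2.convertScaleAbs(big,alpha=1.5)
    a=np.radians(head);uu=np.array([np.cos(a),np.sin(a),0]);n=np.array([-uu[1],uu[0],0])
    t=uu*np.cos(th)+Z*np.sin(th);nn=-uu*np.sin(th)+Z*np.cos(th)
    def P(y,z,o):
        q=proj(d,np.array(base)+y*t+z*nn+o*n);return tuple(int((q[i]+sh[i]-(x0,y0)[i]+.5)*k) for i in(0,1))
    for q in np.arange(0,6.28,.08): cv2.circle(big,P(.052*np.sin(q),.064+.052*np.cos(q),.012),1,(255,255,0),-1)
    for sx in(-.014,.014):
        for sy in np.linspace(-.07,.07,29):
            cv2.circle(big,P(sy,.014,sx),1,(0,255,255),-1)
    for sx in np.linspace(-.014,.014,8):
        for sy in(-.07,.07): cv2.circle(big,P(sy,.014,sx),1,(0,255,255),-1)
    for o,c in zip(offs,((0,255,0),(255,0,255),(255,128,0))):
        cv2.circle(big,P(0,.064,o),2,c,-1)
        for m in (0,.15,.25,.35): cv2.circle(big,P(-.042*np.sin(m),.064-.042*np.cos(m),o),2,c,-1)
    cv2.imwrite(out,big)
E
python3 - <<'E'
from ov import *
ov('side6.npz','pics/o6.png',30.1,[.5319,.1755,.1622],0,295,225,365,290,9,(.0125,.007),sh=(0,0))
ov('side8.npz','pics/o8.png',73.3,[.537,.192,.098],0,295,245,350,325,7,(.0125,.007))
a=cv2.imread('pics/o6.png')
E
```

```text
(no output)
```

View pics/o6.png

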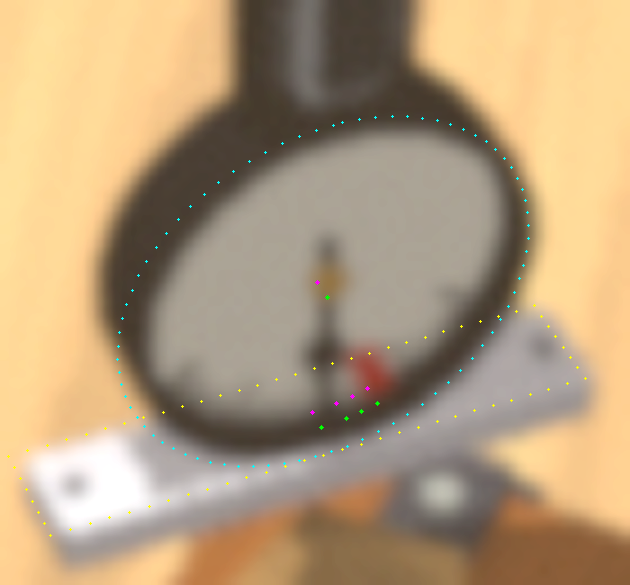

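View pics/o8.png

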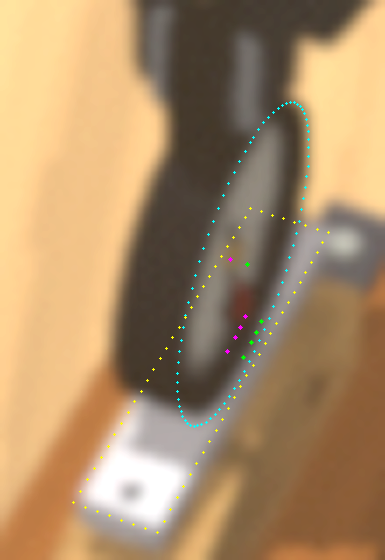

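```bash
python3 - <<'E'
from h import *
from scipy.optimize import least_squares
np.set_printoptions(precision=3,suppress=True)
Z=np.array([0,0,1.])
# (file, heading, base xyz)
L=[('side0',60.1,[.5085,-.2315,0]),('side3',60.1,[.5085,-.2315,0]),('side4',60.1,[.5085,-.2325,.1205]),('side5',60.6,[.5319,.1757,.1622]),('side6',30.1,[.5319,.1755,.1622]),('side7',73.3,[.5372,.1925,.1195]),('side8',73.3,[.537,.192,.098])]
obs=[]
for f,h,b in L:
    d=load(f+'.npz');a=np.radians(h);uu=np.array([np.cos(a),np.sin(a),0]);n=np.array([-uu[1],uu[0],0])
    p=proj(d,np.array(b)+.064*Z+.0125*n);im=d['img'].astype(float)
    v,u=np.mgrid[0:480,0:640];R_=im[:,:,0];G=im[:,:,1]+1e-6;B=im[:,:,2]+1e-6
    near=np.hypot(u-p[0]+1,v-p[1]+1)<4.5
    hub=np.clip(R_/B-1.13-.0,0,None)*near*(G/B>1.06)*(R_>60)
    k=np.unravel_index(hub.argmax(),hub.shape);w=hub*(np.hypot(u-k[1],v-k[0])<2.5);H=np.array([(u*w).sum(),(v*w).sum()])/w.sum()
    nr=np.hypot(u-p[0]-1,v-p[1]-9*d['camera_matrix'][0,0]/446*1.0)<9
    red=np.clip(R_/G-1.25,0,None)*(B>.75*G)*nr;k=np.unravel_index(red.argmax(),red.shape);w=red*(np.hypot(u-k[1],v-k[0])<3.5);Q=np.array([(u*w).sum(),(v*w).sum()])/w.sum()
    print(f,'pred',p,'hub',H,'red',Q,'rel',Q-H,red.max());obs.append((d,uu,n,np.array(b),Q-H,f))
def model(x,o):
    d,uu,n,b,_,_=o;phi,dl,r=x
    sh=b+.064*Z
    return proj(d,sh+.0125*n+r*(-np.sin(phi)*uu-np.cos(phi)*Z))-proj(d,sh+(.0125+dl)*n)
for sel in(range(7),range(3,7),(3,4),(3,4,5)):
    for rf in(True,False):
        def res(x):
            x=x if not rf else np.r_[x,.042]
            return np.concatenate([model(x,obs[i])-obs[i][4] for i in sel])
        s=least_squares(res,[.3,.002]+([] if rf else [.042]));J=s.jac;c=np.sqrt(np.diag(np.linalg.inv(J.T@J))*.25);print(list(sel),rf,s.x,'+-(.5px)',c,'res',s.fun)
E
```

```text
side0 pred [352.802 205.793] hub [352.038 204.901] red [353.077 212.176] rel [1.039 7.274] 0.47340421865097415
side3 pred [352.802 205.793] hub [351.882 204.793] red [353.13 212.13] rel [1.248 7.337] 0.5406976327744737
side4 pred [355.462 171.163] hub [354.091 169.773] red [355.317 178.527] rel [1.226 8.754] 0.5174418193618182
side5 pred [333.291 256.351] hub [331.911 254.999] red [334.46  263.841] rel [2.549 8.841] 0.7012194646044034
side6 pred [330.866 257.588] hub [331.023 255.91 ] red [335.991 266.391] rel [ 4.968 10.481] 0.9944443945679025
side7 pred [329.972 275.433] hub [328.111 274.018] red [329.617 281.427] rel [1.506 7.409] 0.5608107618699796
side8 pred [329.802 282.326] hub [327.912 280.95 ] red [329.231 288.152] rel [1.319 7.202] 0.5608107618699796
[0, 1, 2, 3, 4, 5, 6] True [0.383 0.003] +-(.5px) [0.012 0.   ] res [ 0.252  0.241  0.043  0.178  0.067  0.172 -0.053 -0.054  0.615  0.125
 -0.447  0.108 -0.268 -0.047]
[0, 1, 2, 3, 4, 5, 6] False [0.354 0.001 0.039] +-(.5px) [0.023 0.001 0.002] res [ 0.285  0.081  0.077  0.018  0.111 -0.094 -0.058 -0.08  -0.018 -0.052
 -0.201  0.147 -0.028  0.016]
[3, 4, 5, 6] True [0.38  0.002] +-(.5px) [0.014 0.001] res [ 0.013  0.039  0.614  0.229 -0.361  0.192 -0.184  0.036]
[3, 4, 5, 6] False [0.355 0.001 0.039] +-(.5px) [0.023 0.001 0.002] res [ 0.035 -0.087  0.016 -0.038 -0.093  0.132  0.079  0.002]
[3, 4] True [0.37  0.003] +-(.5px) [0.019 0.001] res [-0.316  0.065  0.341  0.145]
[3, 4] False [0.353 0.001 0.039] +-(.5px) [0.028 0.002 0.003] res [-0.003 -0.02  -0.005  0.02 ]
[3, 4, 5] True [0.378 0.003] +-(.5px) [0.016 0.001] res [-0.055  0.036  0.562  0.204 -0.429  0.198]
[3, 4, 5] False [0.354 0.001 0.038] +-(.5px) [0.025 0.001 0.002] res [ 0.07  -0.086  0.004 -0.035 -0.043  0.131]
```

Fitting the views with the mark clear of the pointer gives the set mark ≈ 0.345 rad (residuals about 0.1 px; the stated limit is 0.35). The bar slope now measures about 0.25 rad, so I roll on.

Call:
arm_command(deltas="255 0.002 0 0.014 0; 255 0.002 0 0.028 0; 255 0.002 0 0.042 0; 255 0.002 0 0.042 0")

```text
t: 19.28
tcp_pos: [0.5242, 0.1475, 0.2237]
orientation: [1.433, 1.061, -1.415]
ft_force: [0.4, -1.5, -6.0]
finger_gap: 0.0199
```

Call:
arm_command(deltas="255 0.002 0 0.014 0; 255 0.002 0 0.028 0; 255 0.002 0 0.042 0; 255 0.002 0 0.042 0")

```text
t: 19.62
tcp_pos: [0.5216, 0.1415, 0.222]
orientation: [1.43, 1.061, -1.419]
ft_force: [0.1, -1.2, -5.6]
finger_gap: 0.0195
```

Call:
arm_command(deltas="255 0.001 0 0.01 0; 255 0.001 0 0.02 0; 255 0.001 0 0.02 0; 255 0.001 0 0.02 0; 255 0.001 0 0.02 0; 255 0.001 0 0.02 0; 255 0.001 0 0.02 0; 255 0.001 0 0.02 0; 255 0.001 0 0.02 0; 255 0.001 0 0.02 0")

```text
t: 20.45
tcp_pos: [0.5209, 0.1392, 0.2219]
orientation: [1.43, 1.061, -1.419]
ft_force: [0.2, 0.2, -4.3]
finger_gap: 0.0195
```

```bash
python3 lk.py 16;python3 -c "
from ov import *
d=load('side16.npz');crop(d,318,240,348,302,9,'pics/z16.png')"
```

```text
bar near: n 144
slope -2.4682268886548195 -0.04307868589328207 s 0.030234082443175207 0.053520900517127934 z 0.12691935642187246 0.13226970404612803 res 0.001367529451445389
t 20.5 tcp [0.5209 0.1392 0.2219] ds -0.05516981530886541 -0.00023782421913994713 F [ 0.502  -0.4845 -4.6605] M [-0.1599  0.0706  0.0303] gap 0.01971893771759459
```

View pics/side16.png

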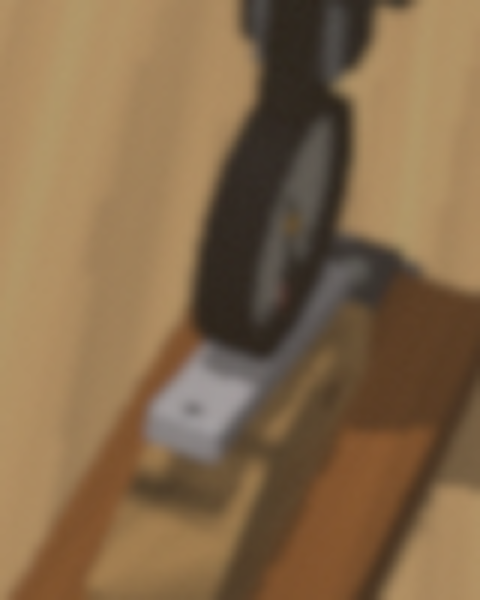

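View pics/z16.png

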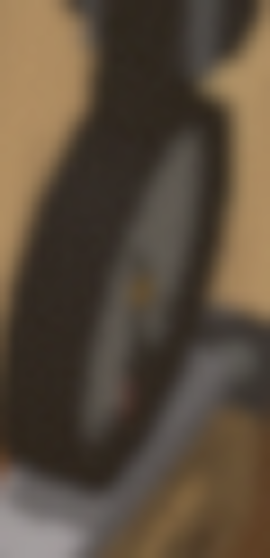

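It slipped on the wood and lost contact, with the lean still held by the pads at about 0.25. Here the contact lies to the +u side of the pivot, so a light press turns the gauge further. I lower gently.

Call:
arm_command(deltas="255 0.004 0 0 0; 255 0.008 0 0 0; 255 0.008 0 0 0; 255 0.008 0 0 0")

```text
t: 20.83
tcp_pos: [0.5209, 0.1392, 0.2209]
orientation: [1.43, 1.061, -1.419]
ft_force: [0.2, -0.3, -4.1]
finger_gap: 0.0201
```

Call:
arm_command(deltas="255 0.004 0 0 0; 255 0.006 0 0 0; 255 0.006 0 0 0")

```text
t: 21.08
tcp_pos: [0.5211, 0.1392, 0.2208]
orientation: [1.431, 1.061, -1.418]
ft_force: [-2.3, -0.6, 3.2]
finger_gap: 0.0197
```

Call:
arm_command(deltas="255 0.004 0 0.01 0; 255 0.006 0 0.02 0; 255 0.007 0 0.025 0; 255 0.007 0 0.025 0")

```text
t: 21.42
tcp_pos: [0.5205, 0.1363, 0.22]
orientation: [1.431, 1.06, -1.418]
ft_force: [0.7, -0.3, -0.1]
finger_gap: 0.0197
```

```bash
sed -i 's/print(.slope.*/print("slope %.3f"%np.arctan(k[0]),"n",m.sum(),"s",s[m].min(),s[m].max(),"res",np.std(z[m]-np.polyval(k,s[m])))/; s/z>.08/z>.112/; s/percentile(z\[m\],60)/percentile(z[m],50)/' lk.py; python3 lk.py 17; python3 - <<'E'
# recheck slope on older frames with colour+depth robust fit (Theil-Sen)
from h import *
from scipy.stats import theilslopes
def sl(f,slo=.03):
    S=load(f);a=np.radians(73.3);u=np.array([np.cos(a),np.sin(a)]);w=np.array([u[1],-u[0]]);c=np.array([.537,.192])
    hs=cv2.cvtColor(S["img"],cv2.COLOR_RGB2HSV);P=[];
    for y in range(260,345):
        for x in range(295,350):
            if hs[y,x,1]<45 and hs[y,x,2]>95: P.append(pt(S,x,y))
    P=np.array(P);q=P[:,:2]-c;s=q@u;t=q@w;m=(s>slo)&(s<.09)&(abs(t)<.012)&(P[:,2]>.1)&(P[:,2]<.16)
    r=theilslopes(P[m,2],s[m]);print(f,m.sum(),'slope',np.arctan(r[0]),'s',s[m].min(),s[m].max(),'z@.04',r[1]+r[0]*.04)
for i in(8,9,11,12,13,14,15,16,17): sl(f'side{i}.npz')
E
```

```text
bar near: n 125
slope -0.241 n 63 s 0.03031148747339991 0.051538700199077955 res 0.0013611625906254684
t 21.4667 tcp [0.5205 0.1363 0.22  ] ds -0.058092222951242306 0.00018117105330805235 F [-0.1077  0.5473 -0.711 ] M [-0.0847 -0.0727 -0.0287] gap 0.01969122318264968
side8.npz 181 slope -0.06375133427887772 s 0.030453297849501907 0.06929140889579073 z@.04 0.11254910680275323
side9.npz 176 slope -0.0087955057233847 s 0.03033265356847639 0.06853162584584395 z@.04 0.11555125961707349
side11.npz 184 slope 0.0069525272525631085 s 0.030020919897372222 0.0711420598706513 z@.04 0.11636321412415077
side12.npz 181 slope 0.03665318712713919 s 0.030046219571190462 0.07100261185852103 z@.04 0.11804879212924288
side13.npz 170 slope 0.053323362818763084 s 0.030030456620464278 0.06896284183512297 z@.04 0.12155898097283917
side14.npz 151 slope 0.09893150620172585 s 0.0304734762560953 0.06667546040509881 z@.04 0.12920095468286125
side15.npz 151 slope 0.09509344331476674 s 0.030130485655256126 0.06660279383011022 z@.04 0.12982960446690334
side16.npz 111 slope -0.113752194516217 s 0.030234082443175207 0.053520900517127934 z@.04 0.13151496497019666
side17.npz 99 slope -0.19045139501460664 s 0.03031148747339991 0.05069352474210735 z@.04 0.13008215242199586
```

```bash
cat > sl.py <<'E'
from h import *
def sl(f,show=True):
    S=load(f) if isinstance(f,str) else f;a=np.radians(73.3);u=np.array([np.cos(a),np.sin(a)]);w=np.array([u[1],-u[0]]);c=np.array([.537,.192])
    hs=cv2.cvtColor(S["img"],cv2.COLOR_RGB2HSV);m=((hs[:,:,1]<60)&(hs[:,:,2]>110)).astype(np.uint8);m[:, :295]=0;m[:,350:]=0;m[:260]=0;m[345:]=0
    n,l,st,_=cv2.connectedComponentsWithStats(m);b=1+st[1:,4].argmax();m=(l==b).astype(np.uint8)
    m=cv2.erode(m,np.ones((3,3),np.uint8))
    P=np.array([pt(S,x,y) for y,x in np.argwhere(m)]);q=P[:,:2]-c;s=q@u;t=q@w
    k=np.ones(len(s),bool)&(abs(t)<.02)
    for _ in range(6):
        A=np.c_[s[k],t[k],np.ones(k.sum())];x=np.linalg.lstsq(A,P[k,2],rcond=None)[0];r=P[:,2]-np.c_[s,t,np.ones(len(s))]@x;k=abs(r)<max(.0015,2*np.median(abs(r)))
    print(f if isinstance(f,str) else '',st[b],k.sum(),'slope s %.3f t %.3f'%(np.arctan(x[0]),np.arctan(x[1])),'s %.4f %.4f'%(s[k].min(),s[k].max()),'res %.4f'%np.std(r[k]),'z@.03 %.4f'%(x[2]+.03*x[0]))
if __name__=='__main__':
    for i in(8,9,11,12,13,14,15,16,17): sl(f'side{i}.npz')
E
python3 sl.py
```

```text
side8.npz [306 302  19  20 230] 127 slope s -0.020 t 0.015 s 0.0305 0.0683 res 0.0010 z@.03 0.1124
side9.npz [307 301  18  20 231] 127 slope s 0.060 t -0.004 s 0.0270 0.0685 res 0.0009 z@.03 0.1146
side11.npz [306 301  19  21 240] 131 slope s 0.076 t 0.007 s 0.0291 0.0699 res 0.0011 z@.03 0.1153
side12.npz [306 300  19  21 237] 127 slope s 0.099 t -0.033 s 0.0263 0.0691 res 0.0009 z@.03 0.1170
side13.npz [306 299  19  20 228] 111 slope s 0.163 t -0.010 s 0.0271 0.0670 res 0.0009 z@.03 0.1196
side14.npz [307 296  18  20 217] 104 slope s 0.259 t -0.012 s 0.0229 0.0638 res 0.0008 z@.03 0.1265
side15.npz [307 296  18  20 216] 111 slope s 0.254 t 0.009 s 0.0226 0.0646 res 0.0009 z@.03 0.1273
side16.npz [310 293  18  19 208] 99 slope s 0.306 t -0.010 s 0.0117 0.0522 res 0.0008 z@.03 0.1288
side17.npz [310 292  18  20 208] 98 slope s 0.293 t 0.004 s 0.0072 0.0488 res 0.0009 z@.03 0.1280
```

View pics/side17.png

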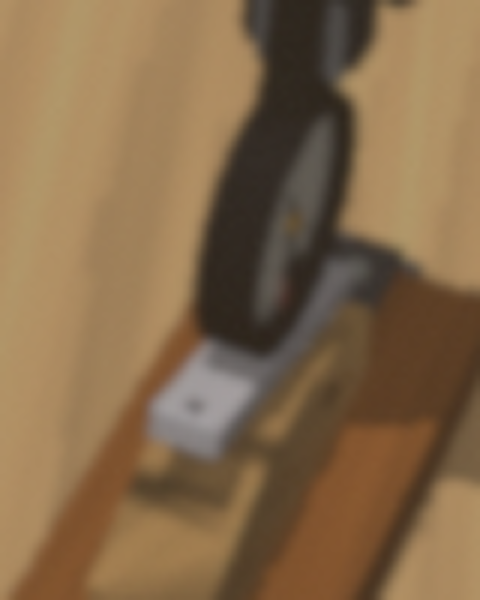

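The plane-fit slope is now about 0.30 rad. I press gently to gain the last ~0.045 rad.

Call:
arm_command(deltas="255 0.004 0 0.01 0; 255 0.008 0 0.02 0; 255 0.011 0 0.025 0; 255 0.011 0 0.025 0; 255 0.011 0 0.025 0")

```text
t: 21.88
tcp_pos: [0.5202, 0.1341, 0.2197]
orientation: [1.434, 1.061, -1.415]
ft_force: [-1.3, 1.2, 5.5]
finger_gap: 0.0197
```

```bash
cat > lk.py <<'E'
import sys
from h import *;from rig import *;from sl import sl
np.set_printoptions(precision=4,suppress=True)
i=sys.argv[1]
for j in range(int(sys.argv[2]) if len(sys.argv)>2 else 1):
    S=get_image("side");np.savez(f"side{i}.npz",**S);sl(S)
crop(S,285,235,365,335,6,f"pics/side{i}.png");crop(S,318,240,348,302,9,f'pics/z{i}.png')
a=np.radians(73.3);u=np.array([np.cos(a),np.sin(a)]);w=np.array([u[1],-u[0]]);c=np.array([.537,.192])
st=state();print('t',st['t'],'tcp',st['tcp_pos'],'ds',(st['tcp_pos'][:2]-c)@u,(st['tcp_pos'][:2]-c)@w,'F',st['ft_force'],'M',st['moment'],'gap',st['finger_gap'])
E
python3 lk.py 18 3
```

```text
[310 292  19  19 208] 98 slope s 0.292 t -0.014 s 0.0087 0.0482 res 0.0009 z@.03 0.1293
 [310 292  19  19 209] 89 slope s 0.273 t 0.030 s 0.0078 0.0476 res 0.0007 z@.03 0.1293
 [310 292  19  19 207] 102 slope s 0.277 t -0.035 s 0.0065 0.0470 res 0.0010 z@.03 0.1292
t 22.0333 tcp [0.5202 0.1342 0.2197] ds -0.06024066600639179 0.0004988086235108592 F [-0.7922  0.2934  4.7908] M [ 0.6843  0.3358 -0.0032] gap 0.019645389552762255
```

Call:
arm_command(deltas="255 0.004 0 0.012 0; 255 0.006 0 0.024 0; 255 0.008 0 0.036 0; 255 0.009 0 0.04 0; 255 0.009 0 0.04 0")

```text
t: 22.45
tcp_pos: [0.5182, 0.129, 0.2178]
orientation: [1.433, 1.061, -1.417]
ft_force: [0.1, -0.8, -4.3]
finger_gap: 0.0196
```

```bash
sed -i "s/np.c_\[s\[k\],t\[k\],np.ones(k.sum())\]/np.c_[s[k],0*t[k],np.ones(k.sum())]/; s/np.c_\[s,t,np.ones/np.c_[s,0*t,np.ones/" sl.py; python3 sl.py;python3 lk.py 19 3
```

```text
side8.npz [306 302  19  20 230] 128 slope s -0.018 t 0.000 s 0.0305 0.0683 res 0.0010 z@.03 0.1124
side9.npz [307 301  18  20 231] 125 slope s 0.061 t 0.000 s 0.0270 0.0685 res 0.0008 z@.03 0.1146
side11.npz [306 301  19  21 240] 131 slope s 0.080 t 0.000 s 0.0291 0.0699 res 0.0011 z@.03 0.1152
side12.npz [306 300  19  21 237] 126 slope s 0.098 t 0.000 s 0.0296 0.0691 res 0.0009 z@.03 0.1170
side13.npz [306 299  19  20 228] 113 slope s 0.175 t 0.000 s 0.0271 0.0670 res 0.0009 z@.03 0.1195
side14.npz [307 296  18  20 217] 102 slope s 0.258 t 0.000 s 0.0229 0.0638 res 0.0007 z@.03 0.1265
side15.npz [307 296  18  20 216] 111 slope s 0.254 t 0.000 s 0.0226 0.0646 res 0.0009 z@.03 0.1273
side16.npz [310 293  18  19 208] 101 slope s 0.307 t 0.000 s 0.0117 0.0522 res 0.0008 z@.03 0.1288
side17.npz [310 292  18  20 208] 97 slope s 0.293 t 0.000 s 0.0072 0.0488 res 0.0008 z@.03 0.1280
 [311 291  19  18 198] 92 slope s 0.293 t 0.000 s -0.0010 0.0407 res 0.0010 z@.03 0.1282
 [311 291  18  19 199] 93 slope s 0.291 t 0.000 s 0.0021 0.0412 res 0.0010 z@.03 0.1281
 [311 291  18  19 200] 98 slope s 0.286 t 0.000 s 0.0020 0.0413 res 0.0009 z@.03 0.1284
t 22.6 tcp [0.5185 0.1294 0.2181] ds -0.06526167997844924 0.0002574613976522837 F [-0.2062  0.7198 -4.8467] M [-0.1252  0.0955  0.039 ] gap 0.01962079606949691
```

It slips again because the contact is too close to the pivot. The pads hold the angle well, so I take more lever arm: shift the gauge further −u in the air, press lightly to add lean, and later set it back in the middle.

Call:
arm_command(deltas="255 -0.01 0 0.03 0; 255 -0.01 0 0.07 0; 255 -0.01 0 0.11 0; 255 -0.005 0 0.15 0; 255 0.01 0 0.19 0; 255 0.02 0 0.21 0; 255 0.03 0 0.21 0; 255 0.03 0 0.21 0; 255 0.03 0 0.21 0")

```text
t: 23.35
tcp_pos: [0.5112, 0.1054, 0.2141]
orientation: [1.433, 1.061, -1.416]
ft_force: [0.9, 0.4, -4.3]
finger_gap: 0.0197
```

```bash
python3 lk.py 20
```

```text
[316 285  18  18 193] 88 slope s 0.280 t 0.000 s -0.0203 0.0164 res 0.0009 z@.03 0.1317
t 23.4 tcp [0.5112 0.1055 0.2142] ds -0.09026760411958198 0.0001881240993845296 F [ 0.2509 -0.2034 -3.6769] M [-0.1704  0.035  -0.0264] gap 0.019700153263169637
```

View pics/side20.png

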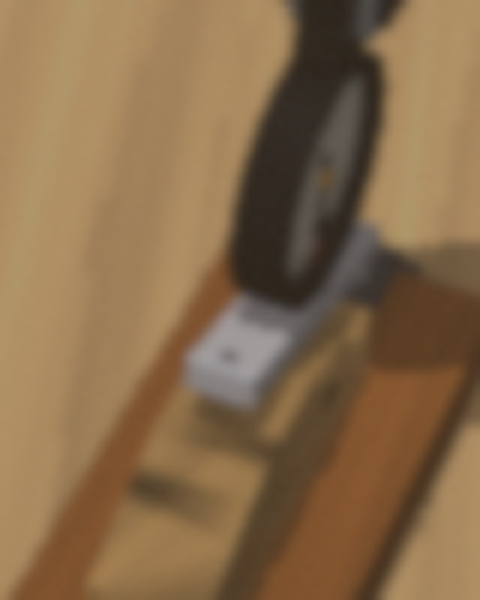

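Call:
arm_command(deltas="255 0.008 0 0 0; 255 0.014 0 0 0; 255 0.02 0 0 0; 255 0.02 0 0 0; 255 0.02 0 0 0")

```text
t: 23.82
tcp_pos: [0.5112, 0.1056, 0.2117]
orientation: [1.433, 1.061, -1.416]
ft_force: [0.8, 0.7, -4.4]
finger_gap: 0.0198
```

Call:
arm_command(deltas="255 0.004 0 0 0; 255 0.008 0 0 0; 255 0.008 0 0 0; 255 0.008 0 0 0")

```text
t: 24.15
tcp_pos: [0.5112, 0.1056, 0.2107]
orientation: [1.433, 1.061, -1.416]
ft_force: [-0.2, 0.5, -4.2]
finger_gap: 0.0201
```

Call:
arm_command(deltas="255 0.004 0 0 0; 255 0.008 0 0 0; 255 0.008 0 0 0; 255 0.008 0 0 0")

```text
t: 24.48
tcp_pos: [0.5113, 0.1055, 0.2102]
orientation: [1.433, 1.061, -1.416]
ft_force: [-1.9, -1.8, -0.8]
finger_gap: 0.0196
```

Call:
arm_command(deltas="255 0.004 0 0 0; 255 0.006 0 0 0; 255 0.006 0 0 0")

```text
t: 24.73
tcp_pos: [0.5114, 0.1054, 0.2101]
orientation: [1.433, 1.061, -1.415]
ft_force: [-2.8, -1.2, 4.9]
finger_gap: 0.0196
```

Call:
arm_command(deltas="255 0.006 0 0.01 0; 255 0.01 0 0.015 0; 255 0.014 0 0.02 0; 255 0.014 0 0.02 0")

```text
t: 25.07
tcp_pos: [0.5112, 0.1035, 0.2094]
orientation: [1.435, 1.061, -1.414]
ft_force: [-2.5, -1.7, 7.9]
finger_gap: 0.0198
```

```bash
python3 lk.py 21 2
```

```text
[316 286  18  18 194] 87 slope s 0.293 t 0.000 s -0.0214 0.0167 res 0.0009 z@.03 0.1286
 [316 286  18  18 190] 91 slope s 0.292 t 0.000 s -0.0207 0.0156 res 0.0011 z@.03 0.1287
t 25.1667 tcp [0.5112 0.1036 0.2094] ds -0.09211875994955239 0.000720460759948922 F [-1.8389 -0.8644  7.6326] M [0.1608 0.8467 0.1065] gap 0.019516799174151486
```

Call:
arm_command(deltas="255 0.004 0 0.01 0; 255 0.007 0 0.02 0; 255 0.01 0 0.03 0; 255 0.013 0 0.04 0; 255 0.013 0 0.04 0")

```text
t: 25.58
tcp_pos: [0.5099, 0.0989, 0.2077]
orientation: [1.436, 1.061, -1.413]
ft_force: [-0.9, 1.8, 1.0]
finger_gap: 0.0198
```

```bash
python3 lk.py 22 2
```

```text
[316 285  18  18 189] 89 slope s 0.315 t 0.000 s -0.0238 0.0144 res 0.0012 z@.03 0.1308
 [316 285  18  18 187] 89 slope s 0.308 t 0.000 s -0.0232 0.0159 res 0.0010 z@.03 0.1306
t 25.6833 tcp [0.5099 0.099  0.2077] ds -0.09685596043251346 0.0007983983493518704 F [-1.0436  0.9444  1.8064] M [0.5258 0.1959 0.0479] gap 0.019475208110939404
```

Call:
arm_command(deltas="255 0.008 0 0.008 0; 255 0.011 0 0.016 0; 255 0.014 0 0.024 0; 255 0.016 0 0.032 0; 255 0.016 0 0.032 0")

```text
t: 26.1
tcp_pos: [0.5089, 0.0952, 0.2061]
orientation: [1.436, 1.06, -1.413]
ft_force: [-2.1, 0.8, 4.9]
finger_gap: 0.0199
```

```bash
python3 lk.py 23 2
```

```text
[316 285  19  18 183] 84 slope s 0.344 t 0.000 s -0.0235 0.0147 res 0.0010 z@.03 0.1334
 [316 285  18  18 181] 79 slope s 0.339 t 0.000 s -0.0240 0.0152 res 0.0009 z@.03 0.1332
t 26.2 tcp [0.509  0.0952 0.2061] ds -0.10079063654429556 0.0009561397485100329 F [-1.6687 -0.1073  4.5008] M [0.4043 0.5344 0.1003] gap 0.019340447900730882
```

The lean is now about 0.34. I lift clear, move back over the middle and turn the dial to the camera for a direct check of pointer against mark.

Call:
arm_command(deltas="255 -0.05 0 0 0; 255 -0.12 0 -0.03 0; 255 -0.2 0 -0.09 0; 255 -0.28 0 -0.16 0.04; 255 -0.35 0 -0.24 0.11; 255 -0.4 0 -0.32 0.18; 255 -0.4 0 -0.39 0.25; 255 -0.4 0 -0.41 0.32; 255 -0.4 0 -0.41 0.39; 255 -0.4 0 -0.41 0.45")

```text
t: 27.03
tcp_pos: [0.5231, 0.1425, 0.2551]
orientation: [1.915, 0.561, -1.895]
ft_force: [0.2, 0.2, -4.2]
finger_gap: 0.0195
```

Call:
arm_command(deltas="255 0 0 0 0.03; 255 0 0 0 0.03; 255 0 0 0 0.03; 255 0 0 0 0.03; 255 0 0 0 0.03; 255 0 0 0 0.03; 255 0 0 0 0.03; 255 0 0 0 0.03; 255 0 0 0 0.03; 255 0 0 0 0.03")

```text
t: 27.87
tcp_pos: [0.5231, 0.1424, 0.2551]
orientation: [1.944, 0.521, -1.925]
ft_force: [0.2, 0.0, -4.9]
finger_gap: 0.0198
```

```bash
python3 - <<'E'
from h import *;from rig import *
np.set_printoptions(precision=4,suppress=True)
d=get_image("side");np.savez("side24.npz",**d);crop(d,300,200,380,290,7,"pics/side24.png")
go(state(),[.537-.0514*.2874,.192-.0514*.9578,.235],73.3)
E
```

```text
tcp [0.5231 0.1425 0.2551] t 27.9167 gap 0.0198715460604874 F [ 0.5381  1.0356 -3.9004] 
yaw -60.371769811364814 tilt [-0.9999 -0.0066 -0.0117] shares [ 0.1676 -0.0045  0.0072] turn -0.48524188679294233 q [ 0.2602  0.1873 -0.1562  1.2176  0.0094  2.8848]
```

View pics/side24.png

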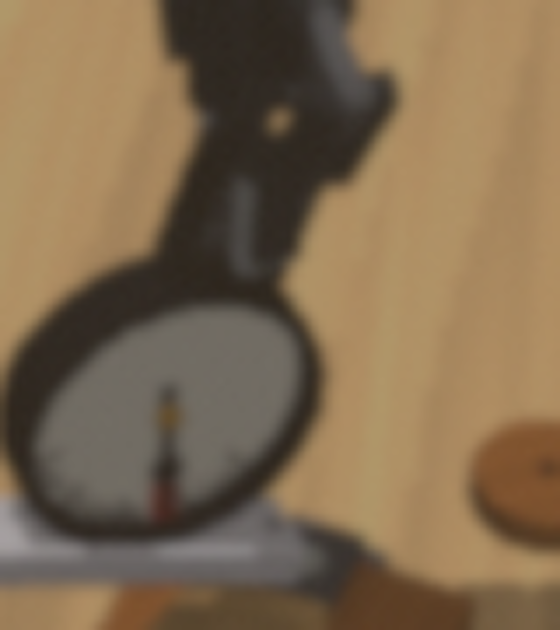

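The pointer (hub at (170,418) in the crop) runs straight down the middle of the red mark at (163,498). I'll put a number on it.

```bash
python3 - <<'E'
from h import *
np.set_printoptions(precision=4,suppress=True)
d=load('side24.npz');im=d['img'].astype(float);v,u=np.mgrid[0:480,0:640];R_,G,B=im[:,:,0],im[:,:,1]+1e-6,im[:,:,2]+1e-6
f=lambda x,y:((x+.5)/7+300-.5,(y+.5)/7+200-.5)
h0=f(170,418);hub=np.clip(R_/B-1.13,0,None)*(np.hypot(u-h0[0],v-h0[1])<3)*(G/B>1.06);H=((u*hub).sum()/hub.sum(),(v*hub).sum()/hub.sum())
r0=f(163,498);red=np.clip(R_/G-1.22,0,None)*(np.hypot(u-r0[0],v-r0[1])<4)*(B>.75*G);Q=((u*red).sum()/red.sum(),(v*red).sum()/red.sum())
print(H,Q)
x0,y0=318,262;print(np.round(100*R_[262:278,x0:x0+12]/G[262:278,x0:x0+12]).astype(int));print(R_[262:278,x0:x0+12].astype(int))
dial(d,29.6,[.516,.135,.2],H,[Q,f(167,465),f(165,500),f(169,392)])
E
```

```text
(np.float64(323.6816210182951), np.float64(259.2023919608923)) (np.float64(323.0224568113001), np.float64(271.8471956390604))
[[105 105 105 105 107 111 109 107 105 106 106 106]
 [105 105 105 104 107 108 108 105 106 105 105 105]
 [105 105 105 105 106 107 107 106 104 105 105 105]
 [106 106 104 105 106 110 112 106 105 105 105 105]
 [105 105 105 106 107 112 112 109 106 105 105 105]
 [105 105 105 107 112 118 115 109 105 106 106 106]
 [105 105 106 111 118 126 121 111 106 106 106 105]
 [105 106 108 118 133 143 132 117 108 105 106 105]
 [105 105 109 122 142 152 139 121 108 106 106 108]
 [105 106 110 125 147 158 142 126 111 107 107 108]
 [107 107 111 127 150 163 149 129 116 113 112 113]
 [109 108 113 129 154 168 152 136 122 119 117 117]
 [113 112 114 126 145 147 140 130 122 117 116 112]
 [113 116 118 123 127 125 122 121 116 112 108 107]
 [116 113 116 115 112 111 109 108 107 105 105 104]
 [107 106 107 105 105 105 103 104 104 104 104 103]]
[[113 113 113 109  98  83  82  97 108 113 113 113]
 [112 113 112 108  96  79  79  96 109 112 113 113]
 [113 113 112 107  92  74  74  91 105 111 113 113]
 [11
[... 268 characters left out ...]
  85  70  71  82  91  95  91  84]
 [101 106 106  99  84  71  71  77  79  78  73  65]
 [ 89  94  98  94  81  70  70  71  66  59  55  51]
 [ 75  80  86  85  77  69  64  61  55  51  48  49]
 [ 62  63  67  68  64  59  56  52  50  49  51  57]
 [ 51  51  53  53  52  50  50  51  52  57  65  75]
 [ 52  52  52  54  55  59  61  65  72  80  90  98]
 [ 77  75  76  80  86  91  96 102 107 113 118 121]]
shaft [0.5427 0.1646 0.1993] model [0.5098 0.1459 0.2   ]
   (np.float64(323.0224568113001), np.float64(271.8471956390604)) r 0.0381 ang -0.020
   (323.42857142857144, 266.0) r 0.0203 ang -0.008
   (323.14285714285717, 271.0) r 0.0355 ang -0.015
   (323.7142857142857, 255.57142857142856) r 0.0107 ang -3.127
```

The pointer and mark agree within about 0.01–0.02 rad. I turn back to the stud's heading and set it down in the middle.

Call:
arm_command(deltas="255 0 0 0 -0.05; 255 0 0 0 -0.11; 255 0 0 0 -0.18; 255 0 0 0 -0.25; 255 0 0 0 -0.32; 255 0 0 0 -0.39; 255 0 0 0 -0.45; 255 0 0 0 -0.485; 255 0 0 0 -0.485; 255 0 0 0 -0.485")

```text
t: 28.75
tcp_pos: [0.5232, 0.1424, 0.2551]
orientation: [1.434, 1.061, -1.412]
ft_force: [-0.1, -0.4, -5.0]
finger_gap: 0.0199
```

Call:
arm_command(deltas="255 0.03 0 0 0; 255 0.08 0 0 0; 255 0.13 0 0 0; 255 0.16 0 0 0; 255 0.16 0 0 0; 255 0.16 0 0 0; 255 0.16 0 0 0; 255 0.16 0 0 0")

```text
t: 29.42
tcp_pos: [0.5235, 0.1427, 0.2362]
orientation: [1.435, 1.061, -1.412]
ft_force: [-0.2, 0.5, -5.2]
finger_gap: 0.0198
```

```bash
python3 lk.py 25 2; python3 - <<'E'
from h import *;from rig import *
np.set_printoptions(precision=4,suppress=True)
go(state(),[.537-.0514*.2874,.192-.0514*.9578,.2255],73.3)
E
```

```text
[307 290  19  19 206] 95 slope s 0.343 t 0.000 s 0.0201 0.0596 res 0.0009 z@.03 0.1444
 [307 290  19  19 208] 94 slope s 0.343 t 0.000 s 0.0205 0.0593 res 0.0008 z@.03 0.1447
t 29.5167 tcp [0.5235 0.1427 0.2362] ds -0.05108861727317401 0.0012560431049151177 F [ 0.4073 -0.1089 -3.9141] M [-0.1658  0.0988  0.0167] gap 0.01977726455164647
tcp [0.5235 0.1427 0.2362] t 29.5167 gap 0.01977726455164647 F [ 0.4073 -0.1089 -3.9141] 
yaw -16.826672307601207 tilt [-0.9999  0.0039 -0.0133] shares [ 0.0894 -0.0108  0.0038] turn -0.0014074700844578243 q [ 0.2605  0.1946 -0.1904  1.1755  0.0093  2.125 ]
```

View pics/side25.png

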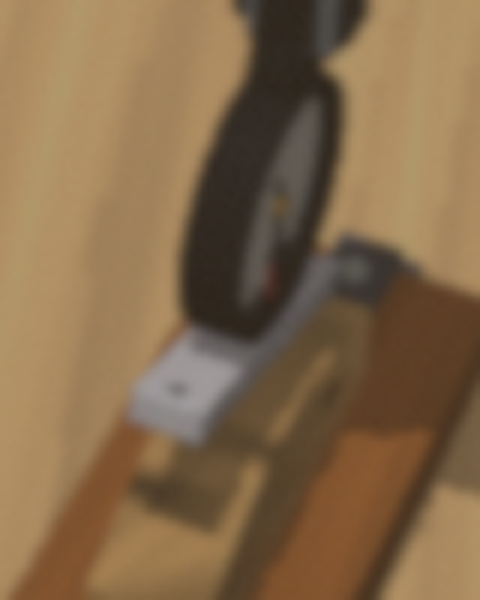

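Call:
arm_command(deltas="255 0.03 -0.01 0 0; 255 0.06 -0.01 0 0; 255 0.075 -0.01 0 0; 255 0.08 -0.01 0 0; 255 0.08 -0.01 0 0; 255 0.08 -0.01 0 0")

```text
t: 30.02
tcp_pos: [0.5224, 0.1432, 0.2266]
orientation: [1.435, 1.061, -1.412]
ft_force: [0.7, -0.1, -4.2]
finger_gap: 0.0196
```

Call:
arm_command(deltas="255 0.004 0 0 0; 255 0.006 0 0 0; 255 0.006 0 0 0; 255 0.006 0 0 0")

```text
t: 30.35
tcp_pos: [0.5224, 0.1431, 0.2259]
orientation: [1.435, 1.061, -1.412]
ft_force: [-0.9, 0.5, -5.0]
finger_gap: 0.0199
```

Call:
arm_command(deltas="255 0.004 0 0 0; 255 0.006 0 0 0; 255 0.006 0 0 0; 255 0.006 0 0 0")

```text
t: 30.68
tcp_pos: [0.5224, 0.1432, 0.2251]
orientation: [1.435, 1.061, -1.412]
ft_force: [-0.2, -0.7, -3.7]
finger_gap: 0.0196
```

Call:
arm_command(deltas="255 0.004 0 0 0; 255 0.004 0 0 0; 255 0.004 0 0 0; 255 0.004 0 0 0")

```text
t: 31.02
tcp_pos: [0.5224, 0.1432, 0.2247]
orientation: [1.435, 1.061, -1.412]
ft_force: [0.6, -0.2, -5.1]
finger_gap: 0.0195
```

Call:
arm_command(deltas="255 0.004 0 0 0; 255 0.004 0 0 0; 255 0.004 0 0 0; 255 0.004 0 0 0")

```text
t: 31.35
tcp_pos: [0.5225, 0.1432, 0.2243]
orientation: [1.435, 1.061, -1.412]
ft_force: [0.6, -0.5, -2.6]
finger_gap: 0.0197
```

Call:
arm_command(deltas="255 0.004 0 0 0; 255 0.004 0 0 0; 255 0.004 0 0 0; 255 0.004 0 0 0")

```text
t: 31.68
tcp_pos: [0.5227, 0.1433, 0.2243]
orientation: [1.435, 1.061, -1.411]
ft_force: [-0.9, -0.4, 1.6]
finger_gap: 0.0197
```

Call:
arm_command(deltas="255 0.002 0 0 0; 255 0.002 0 0 0; 255 0.002 0 0 0; 255 0.002 0 0 0; 255 0.002 0 0 0; 255 0.002 0 0 0; 255 0.002 0 0 0; 255 0.002 0 0 0; 255 0.002 0 0 0; 255 0.002 0 0 0")

```text
t: 32.52
tcp_pos: [0.5228, 0.1433, 0.2242]
orientation: [1.436, 1.06, -1.411]
ft_force: [-1.3, -0.1, 5.7]
finger_gap: 0.0194
```

```bash
python3 lk.py 26 3; python3 - <<'E'
from h import *;from rig import *
d=get_image("top");crop(d,200,180,340,300,5,"pics/top26.png")
for i in range(4): 
    get_image("side");s=state();print(s['t'],s['ft_force'])
E
```

```text
[307 294  19  19 207] 98 slope s 0.333 t 0.000 s 0.0205 0.0616 res 0.0009 z@.03 0.1323
 [307 294  19  19 208] 99 slope s 0.317 t 0.000 s 0.0223 0.0605 res 0.0009 z@.03 0.1328
 [307 294  19  19 207] 96 slope s 0.328 t 0.000 s 0.0209 0.0614 res 0.0009 z@.03 0.1326
t 32.6667 tcp [0.5228 0.1433 0.2242] ds -0.050726812954445984 0.0003648708966351207 F [-1.566  -0.1077  5.3579] M [-0.2488  0.8163  0.0551] gap 0.01937233983026774
32.7667 [-1.07176853 -1.05342965  4.64187161]
32.8167 [-2.50945754  0.63570097  5.04382438]
32.8667 [-0.87645507  0.16198141  5.06534736]
32.9167 [-0.70167405 -0.08333439  5.13004927]
```

View pics/side26.png

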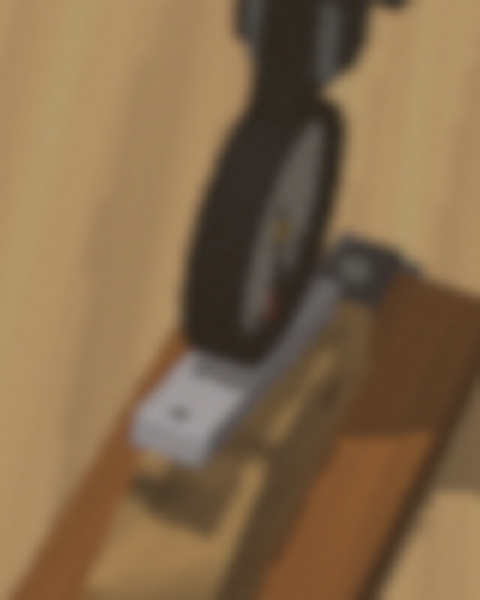

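View pics/top26.png

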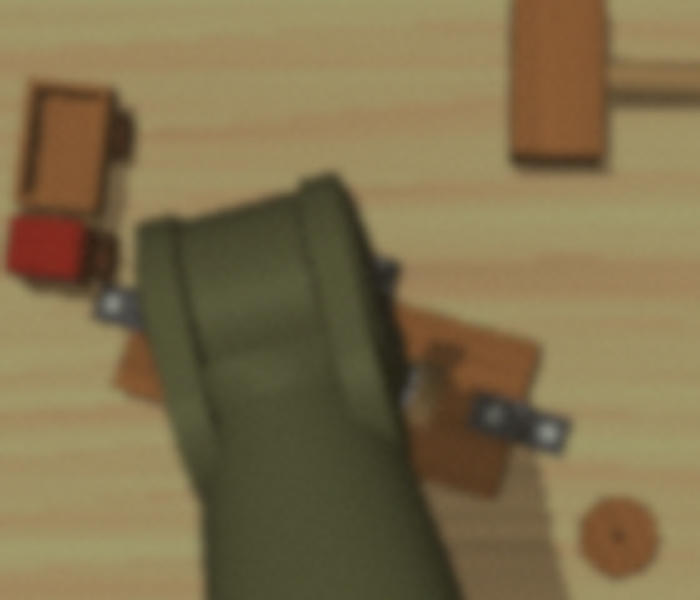

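The load is now about 10 N and it has eased the lean to ~0.327. I lighten it.

Call:
arm_command(deltas="255 -0.004 0 0 0; 255 -0.004 0 0 0; 255 -0.004 0 0 0; 255 -0.004 0 0 0; 255 -0.004 0 0 0; 255 -0.004 0 0 0; 255 -0.004 0 0 0; 255 -0.004 0 0 0")

```text
t: 33.58
tcp_pos: [0.5226, 0.1433, 0.2243]
orientation: [1.435, 1.061, -1.411]
ft_force: [-0.3, -0.1, -4.4]
finger_gap: 0.0198
```

```bash
python3 lk.py 27 6
```

```text
[307 294  19  19 208] 99 slope s 0.329 t 0.000 s 0.0232 0.0613 res 0.0010 z@.03 0.1324
 [307 294  19  19 208] 96 slope s 0.329 t 0.000 s 0.0214 0.0605 res 0.0008 z@.03 0.1327
 [307 294  19  19 207] 97 slope s 0.331 t 0.000 s 0.0205 0.0612 res 0.0010 z@.03 0.1328
 [307 294  19  19 208] 96 slope s 0.326 t 0.000 s 0.0226 0.0611 res 0.0009 z@.03 0.1328
 [307 294  19  19 210] 95 slope s 0.353 t 0.000 s 0.0215 0.0608 res 0.0007 z@.03 0.1326
 [307 294  19  19 207] 93 slope s 0.331 t 0.000 s 0.0221 0.0626 res 0.0007 z@.03 0.1329
t 33.8833 tcp [0.5227 0.1433 0.2245] ds -0.0507386967434428 0.00034154755294861744 F [-0.2643 -0.5735 -4.1941] M [-0.2083  0.0666  0.0091] gap 0.019464326014746885
```

Call:
arm_command(deltas="255 0.002 0 0 0; 255 0.002 0 0 0; 255 0.002 0 0 0; 255 0.002 0 0 0; 255 0.002 0 0 0; 255 0.002 0 0 0; 255 0.002 0 0 0; 255 0.002 0 0 0")

```text
t: 34.55
tcp_pos: [0.5228, 0.1433, 0.2244]
orientation: [1.436, 1.06, -1.411]
ft_force: [0.0, -0.7, -2.7]
finger_gap: 0.0198
```

```bash
python3 lk.py 28 8; python3 - <<'E'
from rig import *
for i in range(6): 
    get_image("side");s=state();print(s['t'],s['ft_force'],s['tcp_pos'])
E
```

```text
[307 294  19  19 208] 101 slope s 0.328 t 0.000 s 0.0215 0.0610 res 0.0009 z@.03 0.1327
 [307 294  19  19 207] 102 slope s 0.304 t 0.000 s 0.0219 0.0638 res 0.0011 z@.03 0.1328
 [307 294  19  19 208] 98 slope s 0.339 t 0.000 s 0.0196 0.0613 res 0.0008 z@.03 0.1326
 [307 294  19  19 208] 96 slope s 0.339 t 0.000 s 0.0211 0.0612 res 0.0008 z@.03 0.1326
 [307 294  19  19 208] 97 slope s 0.325 t 0.000 s 0.0201 0.0611 res 0.0009 z@.03 0.1327
 [307 294  19  19 210] 97 slope s 0.334 t 0.000 s 0.0209 0.0614 res 0.0007 z@.03 0.1328
 [307 294  19  19 209] 94 slope s 0.322 t 0.000 s 0.0220 0.0605 res 0.0008 z@.03 0.1325
 [307 294  19  19 209] 101 slope s 0.336 t 0.000 s 0.0207 0.0604 res 0.0010 z@.03 0.1326
t 34.95 tcp [0.5228 0.1433 0.2244] ds -0.05069261524647405 0.00040278644483782156 F [-1.0952 -0.5823 -2.1995] M [-0.1461  0.1431 -0.0259] gap 0.019830451489040737
35.0 [-0.74736493 -0.45655979 -1.66057719] [0.52282948 0.14334288 0.22437924]
35.05 [-0.34898584 -0.04268674 -1.90078652] [0.52281062 0.14330412 0.22438218]
35.1 [ 0.43841173 -0.33834179 -2.30981466] [0.5228164  0.14330768 0.22435591]
35.15 [-0.11479347 -0.12342653 -1.88480725] [0.52284562 0.14329365 0.22437829]
35.2 [ 0.32392813 -0.06204491 -1.96241449] [0.52281946 0.14333425 0.22437725]
35.25 [-0.20832005 -0.08642392 -1.83264756] [0.52282221 0.14329757 0.22437249]
```

The wood carries about 2.7 N, the lean is about 0.33 and steady, and the gauge is centred. I hand in.

```bash
python3 -c "
from rig import *
print(hand_in()); print(state()['t'])"
```

```text
the job is handed in; nothing more can be done
None
the job is handed in; nothing more can be done
```

I handed in the job with the gauge still held on the crown, its pointer on the red mark to within about 0.02 rad and its base resting lightly. It took about 35 s of the 54 s allowed.

**What I did:** I gripped the gauge at 20 N and set it level in the middle of the crown, with the pointer near zero. I then rocked it towards the end of the bar where the mark lies, so that end went down.

**What went wrong:** The base slipped on the wood at about 0.25 rad, and again near 0.29 rad. The pads held the lean, so I pressed lightly off-centre to bring it to about 0.34 rad. I then lifted it, checked the dial facing the camera, and set it back tangent to the crown in the middle.

**Last checks:**

| Check | Result |
|---|---|
| Final lean, from depth images | about 0.33 rad (single readings 0.30–0.34) |
| Set mark | about 0.335 rad, from the lifted check (pointer within 0.01–0.02 rad of it) |
| Load on the wood | about 2.7 N, steady |
| Base centre | within about 2 mm of the stud's middle along its length, under 1 mm across |
| Other objects | toy truck, mallet and wheel blank looked undisturbed in the last top view; I did not check the rest |

**What disagreed or was not checked:**
- **Mark angle:** earlier estimates ranged from 0.29 to 0.38 rad because of parallax on the dial, so I relied on the view facing the camera.
- **Pointer at the end:** in the final pose the dial is seen at too shallow an angle to read the pointer directly. The match rests on the lifted check plus the measured lean.
- **Load during the work:** it briefly reached about 10–13 N while pressing.

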